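Cap a tank neck with a camlock coupling

TASK

Close the small grey tank on the bench with its camlock cap: set the cap mouth-down over the grooved neck with both cam arms still raised, and push it on against the stiff seal until it is fully home, finishing with a firm push of 25 to 30 N kept up for half a second, but never more than 35 N. Then swing the two cam arms down to their stops, one after the other and with no more than about 12 N, so that the cap is left locked, straight and fully home. Do not bang or drop the cap, and leave the loose tool, bottle and plane where they are.

Things in the scene. Friction and masses are not known exactly. Their poses are not given: they have to be found in the camera images.
- tank: Flat grey tank, 120 (x) x 150 (y) x 35 mm high, fixed to the bench; origin at bench level under the axis of its upright aluminium neck, z up. A small brass vent plug, 12 mm high, stands on its top at x +45, y +60 mm.
- neck_foot (a point): Point on the neck's axis at the tank's top, 35 mm above the bench. Flange 64 mm diameter, 6 mm high, then the neck, 40 mm diameter. The neck is screwed in to a different depth each time: its rim stands 70 to 90 mm above this point, by an amount that no pose tells: feel for it. Below the rim a lip 10 mm high (its top 4.5 mm taper to 33 mm diameter), then a groove 14 mm high, 29 mm diameter.
- cap: Loose aluminium camlock cap, about 0.35 kg, mouth-down on the bench; origin at the centre of its mouth, z up. Round cup of 43 mm bore, 52 mm outside, roof from 40 to 48 mm, then a round grip boss, 30 mm diameter, up to 80 mm. Brass cam arms along its +y (arm a) and -y (arm b). Fits the neck at any yaw. By its own weight it stays 12 to 14 mm too high; the arms will not go down then.
- cap_roof (a point): Centre of the underside of the cap's roof, 40 mm above its mouth; rests on the neck's rim when home, so the mouth is then 65 to 85 mm above the bench. Before that it meets a rubber seal plug, 25 mm diameter, standing 12 to 14 mm proud of the rim (top at most 139 mm above the bench): 9 N to start it, rising to 15 N when flush, where the hard stop is felt; it stays where it was pushed to.
- cap_grip (a point): Point on the cap's axis in the middle of the grip boss, 66 mm above the mouth.
- cam_a (a joint): Cam arm a about its pin: 0 = raised (points outward, 35 degrees above level), 1.396 = fully down at its stop (45 degrees below level). Starts at 0 to 0.2. Stiff (0.12 N m: 2 to 4 N at its end, up to about 8 N where the cam draws the cap down), stays where it is left. Its lobe turns under the neck's lip, which it can do only once the cap is home.
- cam_b (a joint): The same for cam arm b.
- hinge_a (a point): Pin of cam arm a, on the cap: 30 mm out from the axis along the cap's +y, 26.2 mm above its mouth; the arm turns in the plane of the cap's y and z axes.
- hinge_b (a point): Pin of cam arm b: 30 mm out along the cap's -y, 26.2 mm above its mouth.
- end_a (a point): Middle of the upper face of the paddle at the end of arm a: 55 mm along the arm from the pin, 3 mm above its centre line. The arm is 9 mm wide and 6 mm thick, its end paddle 20 mm wide, 18 mm long, 6 mm thick.
- end_b (a point): The same on arm b.
- the_screwdriver: Loose bystander: screwdriver, 197 mm long, 26 mm thick, lying on the bench between cap and tank; origin at the centre of its underside.
- the_bottle: Loose bystander: small closed bottle, 38 mm diameter, 97 mm tall, standing beyond the tank; origin at the centre of its underside.
- the_plane: Loose bystander: small wooden finger plane, 60 x 27 x 36 mm, on the near right of the bench; origin at the centre of its underside.

How it is judged:
By the outcome, as a careful person would: the job done as asked, in the order asked, and still so for the second after the job is handed in, with the robot touching nothing.
It also fails if it takes over 69 s, if anything falls off the work surface, if the arm or the gripper's body presses on something with over 40 N, if the wrist force passes 120 N, or if a joint passes its speed limit or range.

ROBOT

A 6-joint arm with a two-finger parallel gripper is mounted at the origin on a cart in front of the work surface, level with it; the furniture and walls round the work are solid. World frame = base frame: x ahead of the robot, y to its left, z up, the work surface at z = 0. Lengths are in mm, angles in rad, forces in N, time in s.
With the tool pointing down it reaches from about 275 to 1000 mm from the base axis. Payload 8.4 kg.
Tool frame: the origin (TCP) lies at the very end of the fingers, on their centre line; the grasp point (between the pads) lies 19 mm behind it; z points along the fingers, y is the direction in which the jaws open and shut (so a half turn about z gives the same grasp; the last joint's range is limited). The gripper opens to 85 mm and grips with 20 to 120 N. Pads are 22 mm wide; open, the fingers measure 114 mm over their backs; the gripper's body (76 mm by 85 mm) begins 54 mm behind the grasp point. The pads swing forward as they close: fully open they stand 13 mm farther back than shut.
Start: joints at [-1.352, 0.353, 1.633, -0, 1.155, -0.002], TCP at [136.88, -609.829, 231.281] pointing down, gripper open.
Joint ranges: [-2.63, 2.63], [-0.92, 2.1], [0.06, 2.66], [-1.3, 4.44], [0, 2.69], [-3.02, 3.02]. Speed limits (rad/s): [2.22, 2.22, 2.79, 3.14, 3.14, 3.14].

INTERFACE

Orientations are given as [roll, pitch, yaw] about the fixed x, y, z axes, in that order (R = Rz(yaw) Ry(pitch) Rx(roll)).
In Python, from rig import r gives the robot as it stands.
- The arm moves only by the tool move_arm, never from a script. Its argument "increments" is a list of rows, each an object of numbers: "tx", "ty", "tz": the shift along the tool's x, y, z in cm; "rx", "ry", "rz": the turn, a rotation vector about the tool's x, y, z in degrees; "gripper": the gripper's target within -1 to 1 (fully open at 1, half-way at 0, shut at -1). A call has 1 to 12 rows; each row shifts and turns the commanded pose from where the row before left it, along the tool's axes as they then stand; what a row does not reach is not made up. A row lasts 1/10 s, in which the tool goes at most 50 mm and 8.59 degrees, less where a joint would pass 70% of its speed; a pose out of reach is approached as far as the arm can. A call is refused whole if a number of a shift passes 5 or a number of a turn 8.59, either way. A call with a gripper value outside its range is refused whole. The fingers move at their own pace and stop on an object; "squeeze" is the grip in N (left out, the last holds). Time passes only in rows, so rows that do not move let the fingers close. It gives the time, the measured TCP pose, the force and the opening at its end, in the units of the state.
- r.sense(): the state, without advancing time (a new reading comes with each control period).
- r.grab_frame(name): name is "side" or "top" or "wrist"; returns (picture, depth): 480x640x3 uint8, red, green, blue; 480x640 float32, mm along the optical axis (not along the pixel's ray), 0 where there is no reading.
- r.camera_model(name): a dict with "fx", "fy", "cx", "cy" (pixels), "k1" (the pictures are not rectified: a ray, as slopes to the right and down, at radius r is drawn at 1 + k1 r^2 times it, then the intrinsics apply), "R" (3x3) and "t" (3): a world point X has camera coordinates R X + t; the wrist camera has in their place "hand_eye" (4x4, takes a point from camera to tool coordinates, whose origin is the TCP and whose axes are the flange's). Camera axes: x right, y down, z forward; pixel columns grow to the right and rows downward; lengths in mm; the calibration is good to about 2 mm. A picture is of the moment at which its call begins: read the wrist's pose just before it. camera_model takes no time and is no camera call.
- r.sign_off(): hands the job in, once; it reports no verdict.
Trained networks look in the newest picture that a camera, given by its name, has taken for a name from the list of things; names that differ only in an ending like _2 or _b are one class to them, and where a whole thing is asked for, a point or a joint stands for the part that bears it (a point fixed in the world has none). Each returns a list of dicts, best first, with "confidence" (0 to 1); they miss things now and then, are a little off and sometimes report something else, mostly with a low value. They report only what shows in the picture. A call takes as long as a camera call.
- r.cut_out(query, camera): "mask" (480x640 bool, what is visible of it) and "bbox" ([left, top, right, bottom] in pixels, round what is visible of it).
- r.place_of(query, camera): "location" ([row, column] in pixels: a listed point, or the origin of a listed thing).
The state is a dict: "clock": time; "qpos": joint angles; "qvel": joint speeds; "joint_efforts": joint torques, N m; "eef_pos": TCP position; "tcp_rot": TCP orientation; "contact_force": force on the tool from outside, world axes, zero at the start; "wrist_torque": the same for the moment, N m; "opening": opening from 0.0 (shut) to 1.0 (fully open).
Only numpy, scipy, OpenCV 4.12 (cv2) and the standard library are available. Lean on these libraries where they do the work, as an engineer would, in place of code of your own. Each camera call takes 0.05 s, during which the arm holds its last target. There are 200 camera calls.

## Working session

There is one attempt and no reset: what is moved stays moved. The work goes in short steps, Python scripts to look and compute and a tool call to move; the robot and the scene stay as the last step left them, time stands still between calls to the robot, and variables do not carry over. Pictures are saved under pics/ and viewed, about 8 in all and at most 12, crops included, and the job is handed in when it is done.

Besides the shell and the picture viewer there is one more tool, called after ">>>" by a JSON object that holds its "name" and its "arguments", one argument or row to a line. move_arm: Moves the arm, as the interface text tells. Its arguments: {"type":"object","properties":{"increments":{"type":"array","items":{"type":"object","properties":{"tx":{"type":"number"},"ty":{"type":"number"},"tz":{"type":"number"},"rx":{"type":"number"},"ry":{"type":"number"},"rz":{"type":"number"},"gripper":{"type":"number"}}}},"squeeze":{"type":"number"}},"required":["increments"]}

```bash
ls; mkdir -p pics; cat > h.py <<'E'
import numpy as np, cv2
from scipy.spatial.transform import Rotation as Rn
from rig import r
def cam(name,s=None):
    c=r.camera_model(name)
    if 'hand_eye' in c:
        s=s or r.sense(); H=np.array(c['hand_eye'])
        Rt=Rn.from_euler('xyz',s['tcp_rot']).as_matrix()
        Rw=Rt@H[:3,:3]; tw=Rt@H[:3,3]+np.array(s['eef_pos'])
        c['R']=Rw.T; c['t']=-Rw.T@tw
    c['R']=np.array(c['R']);c['t']=np.array(c['t'])
    return c
def ray(c,row,col):
    x=(col-c['cx'])/c['fx'];y=(row-c['cy'])/c['fy']
    a,b=x,y
    for _ in range(20):
        f=1+c['k1']*(a*a+b*b);a,b=x/f,y/f
    return np.array([a,b,1.])
def pt(c,row,col,d): return c['R'].T@(ray(c,row,col)*d-c['t'])
def wray(c,row,col):
    v=c['R'].T@ray(c,row,col); return -c['R'].T@c['t'],v/np.linalg.norm(v)
def tri(rays):
    A=np.zeros((3,3));b=np.zeros(3)
    for o,v in rays:
        P=np.eye(3)-np.outer(v,v);A+=P;b+=P@o
    x=np.linalg.solve(A,b); return x,[float(np.linalg.norm(np.cross(x-o,v))) for o,v in rays]
def proj(c,X):
    p=c['R']@np.array(X,float)+c['t'];a,b=p[:2]/p[2];f=1+c['k1']*(a*a+b*b)
    return (c['cy']+c['fy']*b*f,c['cx']+c['fx']*a*f)
def cloud(c,D,mask=None,zlo=-1e9,zhi=1e9):
    m=(D>0)
    if mask is not None:m&=mask
    rr,cc=np.nonzero(m)
    x=(cc-c['cx'])/c['fx'];y=(rr-c['cy'])/c['fy'];a,b=x,y
    for _ in range(20):
        f=1+c['k1']*(a*a+b*b);a,b=x/f,y/f
    P=(np.stack([a,b,np.ones_like(a)],1)*D[rr,cc][:,None]-c['t'])@c['R']
    return P[(P[:,2]>zlo)&(P[:,2]<zhi)]
E
cat > a.py <<'E'
from h import *
s=r.sense();print(s)
out=[]
R={}
for n in ['top','side']:
    im,D=r.grab_frame(n);c=cam(n);out.append(im)
    cv2.imwrite(f'pics/{n}0.png',im[:,:,::-1]); np.save(f'{n}0.npy',D)
    print(n,-c['R'].T@c['t'])
    for q in ['tank','neck_foot','cap','cap_roof','cap_grip','hinge_a','end_a','hinge_b','end_b','the_screwdriver','the_bottle','the_plane']:
        for k in r.place_of(q,n)[:3]:
            if k['confidence']<.3: continue
            ro,co=k['location'];R.setdefault(q,[]).append((n,k['confidence'],ro,co))
            i,j=int(np.clip(round(ro),0,479)),int(np.clip(round(co),0,639))
            print(n,q,round(k['confidence'],2),np.round([ro,co],1),np.round(pt(c,ro,co,D[i,j]),1) if D[i,j]>0 else None)
for q in R:
    a=[k for k in R[q] if k[0]=='top'];b=[k for k in R[q] if k[0]=='side']
    for u in a:
        for v in b:
            x,e=tri([wray(cam(w[0]),w[2],w[3]) for w in (u,v)])
            if max(e)<15: print(q,np.round(x,1),np.round(e,1))
E
python3 a.py; python3 -c "
import cv2,numpy as np
a=cv2.imread('pics/top0.png');b=cv2.imread('pics/side0.png');cv2.imwrite('pics/both.png',cv2.resize(np.vstack([a,b]),(400,600)))"
```

```text
pics
{'clock': 0.0, 'qpos': array([-1.35239640e+00,  3.53644081e-01,  1.63414640e+00,  3.50835140e-05,
        1.15520361e+00, -2.43687115e-03]), 'qvel': array([ 0.00107843, -0.00063696,  0.00176012,  0.00207748,  0.00019377,
        0.00015683]), 'joint_efforts': array([-1.60541992e-05, -6.05258346e+01, -3.42075992e+01, -1.61064804e-04,
        9.36907047e-03,  3.87232220e-07]), 'eef_pos': array([ 136.78714416, -609.35124314,  230.55897513]), 'tcp_rot': array([-3.14019129e+00, -3.54922638e-05,  2.20822590e-01]), 'contact_force': array([-0.85927679,  0.747937  , -1.01409853]), 'wrist_torque': array([0.01136334, 0.030749  , 0.00937759]), 'opening': 1.0022435696589824}
top [ 399.36553677  -97.60897501 1156.34960351]
top tank 0.97 [261.  195.8] [522.2 151.3  81.5]
top neck_foot 0.71 [260.5 189.3] [519.  155.9 115. ]
top neck_foot 0.66 [291.4 372.9] [ 473.4 -201.3   36.3]
top cap 0.8 [286.8 384.5] [ 480.2 -220.2   77.8]
top cap_roof 0.58 [285.7 387.6] [ 482.3 -225.9   80.3]
top cap_roof 0.47 [293.6 375.8] [ 469.4 -207.7   32.3]
top cap_grip 0.72 [287.1 389.1] [ 479.6 -228.9   80.2]
top c
[... 1821 characters left out ...]
_foot [526.3 174.2  40.6] [1.3 1.3]
neck_foot [ 458.6 -187.7  172.9] [5.8 5.8]
cap [ 487.5 -229.4   -0.5] [1.4 1.4]
cap_roof [ 484.7 -230.8   38.3] [0.9 0.9]
cap_roof [ 479.  -210.    28.1] [9.5 9.5]
cap_grip [ 485.9 -231.4   68.6] [5.5 5.5]
cap_grip [ 475.9 -232.9   37.2] [7.1 7.1]
cap_grip [ 486.  -237.1   71.3] [4.1 4.1]
cap_grip [ 476.  -238.7   40.2] [8.5 8.5]
hinge_a [ 506.8 -251.7   30.5] [3.3 3.3]
end_a [ 533.9 -297.7   51.9] [1.6 1.6]
hinge_b [ 506.8 -251.7   30.5] [3.3 3.3]
end_b [ 533.9 -297.7   51.9] [1.6 1.6]
the_screwdriver [497.8 -70.2  -1.1] [2.7 2.7]
the_bottle [707.1 111.    7.6] [4.1 4.1]
the_plane [ 402.3 -386.4    4.2] [0.4 0.4]
the_plane [ 404.4 -352.3  142. ] [2.1 2.1]
```

View pics/top0.png

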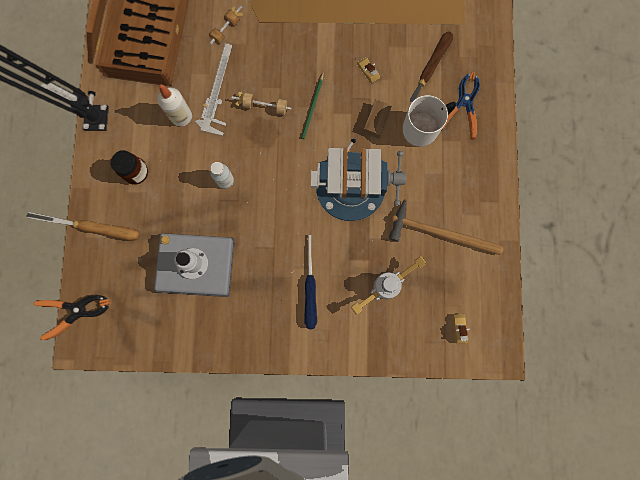

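View pics/side0.png

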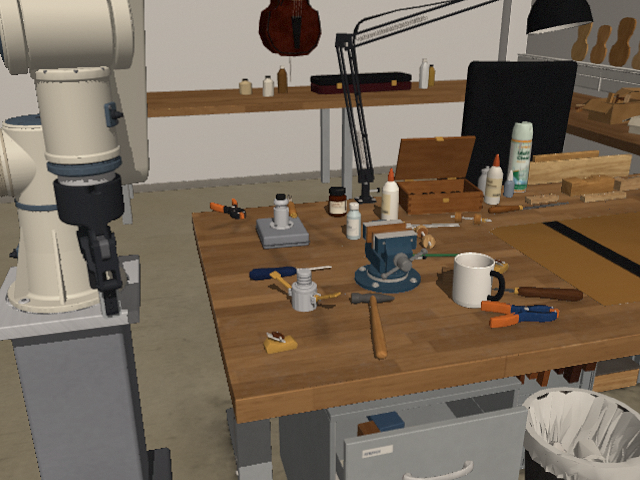

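Top view: the cap is at about (388,286) px, with its arms towards (422,262) and (357,310). The tank neck is at (188,262), the screwdriver at (310,285), the bottle at (222,176) and the plane at (461,329). The side view agrees: cap (304,290), neck (281,215).

```bash
cat > plan.py <<'E'
import sys,json
from h import *
def plan(P,rpy,n,s=None,speed=45):
    s=s or r.sense()
    p0=np.array(s['eef_pos']);R0=Rn.from_euler('xyz',s['tcp_rot']);R1=Rn.from_euler('xyz',rpy)
    rv=(R0.inv()*R1).as_rotvec();rows=[]
    need=max(np.linalg.norm(np.array(P)-p0)/speed,np.degrees(np.linalg.norm(rv))/8.3,1);n=max(n,int(np.ceil(need)))
    R=R0;d=(np.array(P)-p0)/n;step=Rn.from_rotvec(rv/n)
    for i in range(n):
        t=R.inv().apply(d)/10;R=R*step;w=np.degrees(rv/n)
        row={k:round(float(v),2) for k,v in zip(['tx','ty','tz','rx','ry','rz'],[*t,*w]) if abs(v)>.004}
        rows.append(row)
    print(n,'rows');print(json.dumps(rows).replace(' ',''))
if __name__=='__main__':
    a=[float(x) for x in sys.argv[1:]];plan(a[:3],a[3:6] if len(a)>5 else r.sense()['tcp_rot'],int(a[6]) if len(a)>6 else 1)
E
python3 - <<'E'
from h import *
c=r.camera_model('wrist');print(np.round(c['hand_eye'],3),c['fx'],c['cx'],c['cy'])
D=np.load('top0.npy');ct=cam('top')
im=cv2.imread('pics/top0.png')
P=cloud(ct,D)
# cap: boss top, arm cloud
m=(np.hypot(P[:,0]-485,P[:,1]+231)<110)&(P[:,2]>14);Q=P[m]
b=Q[Q[:,2]>72];print('boss',b.mean(0),len(b),(b.max(0)+b.min(0))/2)
o=Q[(np.hypot(Q[:,0]-485,Q[:,1]+231)>38)]
for sgn in (1,-1):
    k=o[sgn*((o[:,0]-485)-(o[:,1]+231))>0]; print(k.mean(0),k.max(0),k.min(0),len(k))
m=(np.hypot(P[:,0]-526,P[:,1]-172)<60)&(P[:,2]>95);Q=P[m];print('neck top',Q.mean(0),Q.max(0),Q.min(0),len(Q))
E
python3 plan.py 440 -280 270 3.14159 0 2.19
```

```text
[[-1.00000e-03 -9.62000e-01 -2.72000e-01  6.89090e+01]
 [ 1.00000e+00 -1.00000e-03 -0.00000e+00  4.90000e-01]
 [-0.00000e+00 -2.72000e-01  9.62000e-01 -1.42312e+02]
 [ 0.00000e+00  0.00000e+00  0.00000e+00  1.00000e+00]] 388.0812016072215 320.03522620198345 246.32744140019196
boss [ 486.21516295 -230.59703529   79.9295043 ] 183 [ 486.01787611 -230.63870415   78.90174709]
[ 541.28501806 -275.52235849   40.58435126] [ 594.0001415  -235.80047215   59.61530779] [ 506.57760478 -305.05296805   14.0003328 ] 216
[ 445.19148358 -176.03523259   46.68049438] [ 464.13824669 -156.13927601   57.28942829] [ 426.76277732 -201.8453679    32.43186103] 152
neck top [521.25097469 165.87932409 113.67165477] [542.38804832 188.00819667 126.62245094] [503.36031575 148.48958742  98.71835764] 343
14 rows
[{"tx":2.63,"ty":-1.82,"tz":-0.28,"rz":-8.06},{"tx":2.86,"ty":-1.44,"tz":-0.28,"rz":-8.06},{"tx":3.03,"ty":-1.02,"tz":-0.28,"rz":-8.06},{"tx":3.15,"ty":-0.59,"tz":-0.28,"rz":-8.06},{"tx":3.2,"ty":-0.14,"tz":-0.28,"rz":-8.06},{"tx":3.18,"ty":0.31,"tz":-0.28,"rz":-8.06},{"tx":3.11,"ty":0.75,"tz":-0.28,"rz":-8.06},{"tx":2.97,"ty":1.18,"tz":-0.28,"rz":-8.06},{"tx":2.78,"ty":1.59,"tz":-0.28,"rz":-8.06},{"tx":2.53,"ty":1.96,"tz":-0.28,"rz":-8.06},{"tx":2.23,"ty":2.29,"tz":-0.28,"rz":-8.06},{"tx":1.89,"ty":2.58,"tz":-0.28,"rz":-8.06},{"tx":1.51,"ty":2.82,"tz":-0.28,"rz":-8.06},{"tx":1.09,"ty":3.01,"tz":-0.28,"rz":-8.06}]
```

>>> {"name": "move_arm", "arguments": {
  "increments": [
    {"tx":2.9,"ty":-1.9,"tz":-0.2,"rz":-8.06},
    {"tx":3.15,"ty":-1.5,"tz":-0.2,"rz":-8.06},
    {"tx":3.4,"ty":-1.0,"tz":-0.2,"rz":-8.06},
    {"tx":3.5,"ty":-0.5,"tz":-0.2,"rz":-8.06},
    {"tx":3.5,"ty":0,"tz":-0.2,"rz":-8.06},
    {"tx":3.5,"ty":0.5,"tz":-0.2,"rz":-8.06},
    {"tx":3.4,"ty":1.0,"tz":-0.2,"rz":-8.06},
    {"tx":3.2,"ty":1.5,"tz":-0.2,"rz":-8.06},
    {"tx":2.9,"ty":1.9,"tz":-0.2,"rz":-8.06},
    {"tx":2.6,"ty":2.3,"tz":-0.2,"rz":-8.06},
    {"tx":2.3,"ty":2.7,"tz":-0.2,"rz":-8.06},
    {"tx":1.9,"ty":3.0,"tz":-0.2,"rz":-8.06}
  ]
}}

```text
invalid input
```

```bash
python3 plan.py 486 -230 260 3.14159 0 2.20
```

```text
14 rows
[{"tx":3.03,"ty":-2.1,"tz":-0.2,"rz":-8.1},{"tx":3.29,"ty":-1.65,"tz":-0.2,"rz":-8.1},{"tx":3.49,"ty":-1.17,"tz":-0.2,"rz":-8.1},{"tx":3.62,"ty":-0.67,"tz":-0.2,"rz":-8.1},{"tx":3.68,"ty":-0.15,"tz":-0.2,"rz":-8.1},{"tx":3.67,"ty":0.37,"tz":-0.2,"rz":-8.1},{"tx":3.58,"ty":0.88,"tz":-0.2,"rz":-8.1},{"tx":3.42,"ty":1.38,"tz":-0.2,"rz":-8.1},{"tx":3.19,"ty":1.84,"tz":-0.2,"rz":-8.1},{"tx":2.9,"ty":2.28,"tz":-0.2,"rz":-8.1},{"tx":2.55,"ty":2.66,"tz":-0.2,"rz":-8.1},{"tx":2.15,"ty":2.99,"tz":-0.2,"rz":-8.1},{"tx":1.71,"ty":3.27,"tz":-0.2,"rz":-8.1},{"tx":1.23,"ty":3.47,"tz":-0.2,"rz":-8.1}]
```

>>> {"name": "move_arm", "arguments": {
  "increments": [
    {"tx":3.0,"ty":-2.0,"tz":-0.2,"rx":0,"ry":0,"rz":-8.1,"gripper":1},
    {"tx":3.3,"ty":-1.6,"tz":-0.2,"rx":0,"ry":0,"rz":-8.1,"gripper":1},
    {"tx":3.5,"ty":-1.2,"tz":-0.2,"rx":0,"ry":0,"rz":-8.1,"gripper":1},
    {"tx":3.6,"ty":-0.7,"tz":-0.2,"rx":0,"ry":0,"rz":-8.1,"gripper":1},
    {"tx":3.7,"ty":-0.2,"tz":-0.2,"rx":0,"ry":0,"rz":-8.1,"gripper":1},
    {"tx":3.7,"ty":0.4,"tz":-0.2,"rx":0,"ry":0,"rz":-8.1,"gripper":1}
  ]
}}

```text
clock: 1.9
eef_pos: [287.3, -446.5, 243.5]
tcp_rot: [3.141, 0.0, 1.075]
contact_force: [0.8, 0.3, -0.2]
opening: 0.998
```

>>> {"name": "move_arm", "arguments": {
  "increments": [
    {"tx":3.6,"ty":0.9,"tz":-0.2,"rx":0,"ry":0,"rz":-8.1,"gripper":1},
    {"tx":3.4,"ty":1.4,"tz":-0.2,"rx":0,"ry":0,"rz":-8.1,"gripper":1},
    {"tx":3.2,"ty":1.8,"tz":-0.2,"rx":0,"ry":0,"rz":-8.1,"gripper":1},
    {"tx":2.9,"ty":2.3,"tz":-0.2,"rx":0,"ry":0,"rz":-8.1,"gripper":1},
    {"tx":2.5,"ty":2.7,"tz":-0.2,"rx":0,"ry":0,"rz":-8.1,"gripper":1},
    {"tx":2.1,"ty":3.0,"tz":-0.2,"rx":0,"ry":0,"rz":-8.1,"gripper":1},
    {"tx":1.7,"ty":3.2,"tz":-0.2,"rx":0,"ry":0,"rz":-8.1,"gripper":1},
    {"tx":1.2,"ty":3.4,"tz":-0.2,"rx":0,"ry":0,"rz":-8.1,"gripper":1},
    {"tx":0,"ty":0,"tz":0,"rx":0,"ry":0,"rz":0,"gripper":1}
  ]
}}

```text
clock: 2.8
eef_pos: [488.2, -229.8, 259.7]
tcp_rot: [3.14, 0.001, 2.207]
contact_force: [-0.2, -0.9, 0.8]
opening: 0.997
```

```bash
cat > w.py <<'E'
from h import *
import sys
tag=sys.argv[1];qs=sys.argv[2].split(',')
s=r.sense();im,D=r.grab_frame('wrist');c=cam('wrist',s)
cv2.imwrite(f'pics/w{tag}.png',im[:,:,::-1]);np.save(f'w{tag}.npy',D);np.savez(f'wc{tag}.npz',R=c['R'],t=c['t'])
print(s['clock'],np.round(s['eef_pos'],1),np.round(s['tcp_rot'],3))
for q in qs:
    for k in r.place_of(q,'wrist')[:3]:
        if k['confidence']<.3: continue
        ro,co=k['location'];i,j=int(np.clip(round(ro),0,479)),int(np.clip(round(co),0,639))
        print(q,round(k['confidence'],2),np.round([ro,co],1),np.round(pt(c,ro,co,D[i,j]),1) if D[i,j]>0 else None)
P=cloud(c,D,zlo=10);np.save(f'P{tag}.npy',P)
E
python3 w.py A cap_grip,end_a,hinge_a,cap_roof
python3 - <<'E'
import numpy as np
P=np.load('PA.npy');C=np.array([486,-230.5])
b=P[(P[:,2]>70)&(np.hypot(*(P[:,:2]-C).T)<40)]
print('boss',len(b),b.mean(0),b.max(0),b.min(0))
for z0,z1,rr in((30,39,40),(43,50,40)):
  q=P[(P[:,2]>z0)&(P[:,2]<z1)&(np.hypot(*(P[:,:2]-C).T)<rr)];print(len(q),q.mean(0) if len(q) else 0,q.max(0),q.min(0))
q=P[(np.hypot(*(P[:,:2]-C).T)>40)&(np.hypot(*(P[:,:2]-C).T)<100)&(P[:,2]>25)]
u=np.array([np.cos(-.94),np.sin(-.94)])
for s in(1,-1):
  k=q[s*((q[:,:2]-C)@u)>0];d=k[:,:2]-C;rad=np.hypot(*d.T);print(s,len(k),k.max(0),k.min(0),'angle',np.median(np.arctan2(*(s*d).T[::-1])))
  e=k[rad>66];print('end',e.mean(0),'rad',rad.max())
E
```

```text
2.8 [ 488.2 -229.8  259.7] [3.140e+00 1.000e-03 2.207e+00]
cap_grip 0.97 [215.9 309. ] [ 478.4 -231.9   80.8]
end_a 0.8 [294.2 318.4] [ 534.5 -294.9   50.1]
end_a 0.63 [125.4 309.6] [ 434.7 -172.2   51.6]
hinge_a 0.97 [181.8 315.7] [ 468.9 -210.1   33. ]
hinge_a 0.94 [239.3 313.4] [ 498.1 -253.4   48.4]
hinge_a 0.31 [294.3 313.5] [ 530.3 -297.3   51.7]
cap_roof 0.82 [212.5 315.5] [ 481.2 -226.6   79.4]
boss 25535 [ 478.46116906 -220.12246276  333.94007191] [ 518.75474722 -195.63823348  357.90302612] [ 446.93060046 -256.6453139    70.13915037]
475 [ 479.08491693 -223.7414785    32.94455295] [ 515.12718288 -197.27353888   38.91286996] [ 456.98969789 -266.7971682    30.03877504]
1168 [ 483.9637913  -229.52294565   47.73160174] [ 512.47314534 -207.03272289   49.98875793] [ 460.26212709 -259.04915289   43.07688067]
1 9843 [ 552.48849729 -189.98007184  341.66429853] [ 433.41609082 -308.39234358   30.77916363] angle -0.9711155735312355
end [ 519.38610461 -234.24765365  267.83201764] rad 90.36998933619329
-1 26718 [ 541.59235391 -157.7848019   350.50849553] [ 421.38420242 -268.26112728   32.75513552] angle -2.1098558999280974
end [ 491.36157382 -202.69250893  292.97703515] rad 86.57656314679387
```

View pics/wA.png

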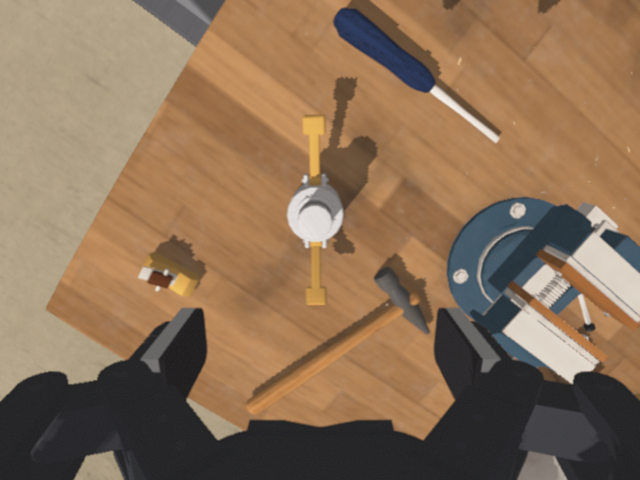

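Picture 3: wrist view, with the boss top at (316,215), the arm ends at (313,124) and (316,297), and the bench clear between them.

```bash
cat > fit.py <<'E'
import numpy as np,sys
P=np.load(sys.argv[1]);C=np.array([float(sys.argv[2]),float(sys.argv[3])]);z=float(sys.argv[4]);ang=float(sys.argv[5])
u=np.array([np.cos(ang),np.sin(ang)])
def circ(p):
    A=np.c_[2*p,np.ones(len(p))];s=np.linalg.lstsq(A,(p**2).sum(1),rcond=None)[0];return s[:2],np.sqrt(s[2]+s[:2]@s[:2])
d=np.hypot(*(P[:,:2]-C).T)
b=P[(abs(P[:,2]-z-80)<3)&(d<25)];print('boss top',len(b),b.mean(0).round(1),((b.max(0)+b.min(0))/2).round(1),(b.max(0)-b.min(0)).round(1))
q=P[(d>40)&(d<96)&(P[:,2]>z+28)&(P[:,2]<z+66)]
E=[]
for s in(1,-1):
  k=q[s*((q[:,:2]-C)@u)>0];k=k[abs((k[:,:2]-C)@[-u[1],u[0]])<15];e=k[np.hypot(*(k[:,:2]-C).T)>66];m=(e.max(0)+e.min(0))/2
  rad=np.abs((k[:,:2]-C)@u);sl=np.polyfit(rad,k[:,2],1)[0]
  print('side',s,len(k),'end mean',e.mean(0).round(1),'rad max',rad.max().round(1),'raise deg',np.degrees(np.arctan(sl)).round(1));E.append(e.mean(0))
v=E[0]-E[1];print('axis angle',np.arctan2(v[1],v[0]).round(4),'mid',((E[0]+E[1])/2).round(1))
E
python3 fit.py PA.npy 485 -230 0 -0.94
```

```text
boss top 924 [ 485.9 -232.7   79.7] [ 486.  -233.2   79.5] [29.1 29.5  4.9]
side 1 716 end mean [ 532.6 -294.5   50.4] rad max 90.9 raise deg 24.1
side -1 767 end mean [ 438.2 -169.5   50.9] rad max 85.1 raise deg 23.7
axis angle -0.9241 mid [ 485.4 -232.    50.7]
```

>>> {"name": "move_arm", "arguments": {
  "increments": [
    {"tx":0,"ty":-0.3,"tz":2,"rx":0,"ry":0,"rz":-0.5,"gripper":1},
    {"tx":0,"ty":0,"tz":3,"rx":0,"ry":0,"rz":0,"gripper":1},
    {"tx":0,"ty":0,"tz":4,"rx":0,"ry":0,"rz":0,"gripper":1},
    {"tx":0,"ty":0,"tz":4,"rx":0,"ry":0,"rz":0,"gripper":1},
    {"tx":0,"ty":0,"tz":3,"rx":0,"ry":0,"rz":0,"gripper":1},
    {"tx":0,"ty":0,"tz":2,"rx":0,"ry":0,"rz":0,"gripper":1},
    {"tx":0,"ty":0,"tz":1.5,"rx":0,"ry":0,"rz":0,"gripper":1},
    {"tx":0,"ty":0,"tz":1,"rx":0,"ry":0,"rz":0,"gripper":1},
    {"tx":0,"ty":0,"tz":0.3,"rx":0,"ry":0,"rz":0,"gripper":1},
    {"tx":0,"ty":0,"tz":0,"rx":0,"ry":0,"rz":0,"gripper":1}
  ]
}}

```text
clock: 4.05
eef_pos: [483.1, -234.5, 51.4]
tcp_rot: [-3.142, -0.0, 2.208]
contact_force: [-0.0, 0.0, 0.2]
opening: 1.0
```

```bash
python3 w.py B cap_grip,hinge_a; python3 -c "
from h import *
for i in range(3):
  s=r.sense();print(s['clock'],s['eef_pos'],s['tcp_rot'],s['qpos'])"
```

```text
4.05 [ 483.1 -234.5   51.4] [-3.142 -0.     2.208]
cap_grip 0.92 [327.6 328.5] [ 480.2 -226.4   78.7]
cap_grip 0.37 [ 14.6 547.6] [488.4 -82.1  18.4]
hinge_a 0.76 [227.2 325.3] [ 466.1 -208.1   32.4]
4.2 [ 483.77196304 -234.50977192   52.1224882 ] [3.14090186e+00 1.27016119e-03 2.20838924e+00] [-4.54183248e-01  4.60135723e-01  1.95439791e+00  4.16052425e-05
  7.25613427e-01 -1.09180771e+00]
4.2 [ 483.77196304 -234.50977192   52.1224882 ] [3.14090186e+00 1.27016119e-03 2.20838924e+00] [-4.54183248e-01  4.60135723e-01  1.95439791e+00  4.16052425e-05
  7.25613427e-01 -1.09180771e+00]
4.2 [ 483.77196304 -234.50977192   52.1224882 ] [3.14090186e+00 1.27016119e-03 2.20838924e+00] [-4.54183248e-01  4.60135723e-01  1.95439791e+00  4.16052425e-05
  7.25613427e-01 -1.09180771e+00]
```

View pics/wB.png

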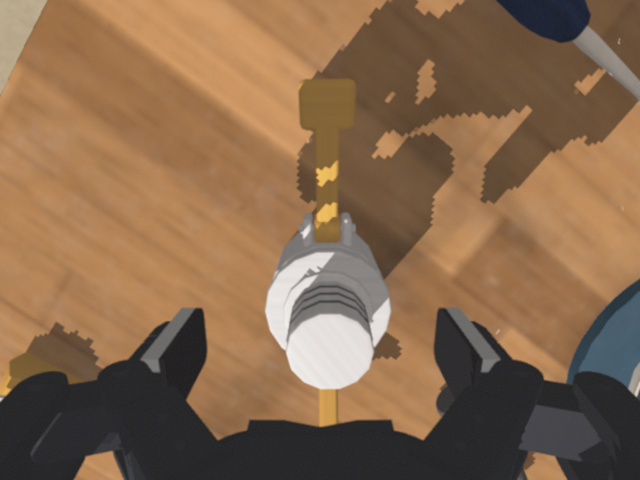

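Picture 4: the boss is centred at col 330 and the fingers' midline at col 321, so I shift about 3.7 mm along +y and then close.

>>> {"name": "move_arm", "arguments": {
  "increments": [
    {"tx":0.06,"ty":0.2,"tz":0,"rx":0,"ry":0,"rz":0,"gripper":1},
    {"tx":0,"ty":0.15,"tz":0,"rx":0,"ry":0,"rz":-0.5,"gripper":1},
    {"tx":0,"ty":0,"tz":0,"rx":0,"ry":0,"rz":0,"gripper":1}
  ],
  "squeeze": 30
}}

```text
clock: 4.5
eef_pos: [486.1, -231.5, 51.6]
tcp_rot: [3.141, 0.001, 2.218]
contact_force: [0.3, -0.1, -0.0]
opening: 1.001
```

>>> {"name": "move_arm", "arguments": {
  "increments": [
    {"tx":0,"ty":0,"tz":0,"rx":0,"ry":0,"rz":0,"gripper":-1},
    {"tx":0,"ty":0,"tz":0,"rx":0,"ry":0,"rz":0,"gripper":-1},
    {"tx":0,"ty":0,"tz":0,"rx":0,"ry":0,"rz":0,"gripper":-1},
    {"tx":0,"ty":0,"tz":0,"rx":0,"ry":0,"rz":0,"gripper":-1},
    {"tx":0,"ty":0,"tz":0,"rx":0,"ry":0,"rz":0,"gripper":-1},
    {"tx":0,"ty":0,"tz":0,"rx":0,"ry":0,"rz":0,"gripper":-1},
    {"tx":0,"ty":0,"tz":0,"rx":0,"ry":0,"rz":0,"gripper":-1},
    {"tx":0,"ty":0,"tz":0,"rx":0,"ry":0,"rz":0,"gripper":-1}
  ],
  "squeeze": 30
}}

```text
clock: 5.3
eef_pos: [485.7, -231.6, 51.3]
tcp_rot: [-3.142, 0.0, 2.217]
contact_force: [-1.3, -0.4, 1.5]
opening: 0.339
```

>>> {"name": "move_arm", "arguments": {
  "increments": [
    {"tx":0,"ty":0,"tz":0,"rx":0,"ry":0,"rz":0,"gripper":-1},
    {"tx":0,"ty":0,"tz":0,"rx":0,"ry":0,"rz":0,"gripper":-1},
    {"tx":0,"ty":0,"tz":-0.3,"rx":0,"ry":0,"rz":0,"gripper":-1},
    {"tx":0,"ty":0,"tz":-0.7,"rx":0,"ry":0,"rz":0,"gripper":-1},
    {"tx":0,"ty":0,"tz":-2,"rx":0,"ry":0,"rz":0,"gripper":-1},
    {"tx":0,"ty":0,"tz":-3,"rx":0,"ry":0,"rz":0,"gripper":-1},
    {"tx":0,"ty":0,"tz":-4,"rx":0,"ry":0,"rz":0,"gripper":-1},
    {"tx":0,"ty":0,"tz":-4,"rx":0,"ry":0,"rz":0,"gripper":-1},
    {"tx":0,"ty":0,"tz":-3,"rx":0,"ry":0,"rz":0,"gripper":-1},
    {"tx":0,"ty":0,"tz":-2,"rx":0,"ry":0,"rz":0,"gripper":-1},
    {"tx":0,"ty":0,"tz":0,"rx":0,"ry":0,"rz":0,"gripper":-1}
  ],
  "squeeze": 110
}}

```text
clock: 6.4
eef_pos: [487.1, -232.2, 244.3]
tcp_rot: [3.139, 0.005, 2.217]
contact_force: [0.5, 0.1, -4.4]
opening: 0.32
```

```bash
python3 plan.py 580 101 240 3.14159 0 2.217 10
```

```text
10 rows
[{"tx":2.1,"ty":2.75,"tz":0.04,"rx":0.01,"ry":0.03},{"tx":2.1,"ty":2.75,"tz":0.04,"rx":0.01,"ry":0.03},{"tx":2.1,"ty":2.75,"tz":0.04,"rx":0.01,"ry":0.03},{"tx":2.1,"ty":2.75,"tz":0.04,"rx":0.01,"ry":0.03},{"tx":2.1,"ty":2.75,"tz":0.04,"rx":0.01,"ry":0.03},{"tx":2.1,"ty":2.75,"tz":0.04,"rx":0.01,"ry":0.03},{"tx":2.1,"ty":2.75,"tz":0.04,"rx":0.01,"ry":0.03},{"tx":2.1,"ty":2.75,"tz":0.04,"rx":0.01,"ry":0.03},{"tx":2.1,"ty":2.75,"tz":0.04,"rx":0.01,"ry":0.03},{"tx":2.1,"ty":2.75,"tz":0.04,"rx":0.01,"ry":0.03}]
```

>>> {"name": "move_arm", "arguments": {
  "increments": [
    {"tx":1,"ty":1.3,"tz":0,"rx":0,"ry":0,"rz":0,"gripper":-1},
    {"tx":2,"ty":2.6,"tz":0,"rx":0,"ry":0,"rz":0,"gripper":-1},
    {"tx":2.3,"ty":3,"tz":0,"rx":0,"ry":0,"rz":0,"gripper":-1},
    {"tx":2.3,"ty":3,"tz":0,"rx":0,"ry":0,"rz":0,"gripper":-1},
    {"tx":2.3,"ty":3,"tz":0,"rx":0,"ry":0,"rz":0,"gripper":-1},
    {"tx":2.3,"ty":3,"tz":0,"rx":0,"ry":0,"rz":0,"gripper":-1},
    {"tx":2.3,"ty":3,"tz":0,"rx":0,"ry":0,"rz":0,"gripper":-1},
    {"tx":2.3,"ty":3,"tz":0,"rx":0,"ry":0,"rz":0,"gripper":-1},
    {"tx":2.2,"ty":2.8,"tz":0,"rx":0,"ry":0,"rz":0,"gripper":-1},
    {"tx":1.3,"ty":1.8,"tz":0,"rx":0,"ry":0,"rz":0,"gripper":-1},
    {"tx":0.7,"ty":1,"tz":0,"rx":0,"ry":0,"rz":0,"gripper":-1},
    {"tx":0,"ty":0,"tz":0,"rx":0,"ry":0,"rz":0,"gripper":-1}
  ]
}}

```text
clock: 7.6
eef_pos: [578.3, 102.7, 239.8]
tcp_rot: [-3.14, -0.001, 2.219]
contact_force: [0.1, -0.5, -4.7]
opening: 0.321
```

```bash
python3 w.py C neck_foot,tank,cap_grip
```

```text
7.6 [578.3 102.7 239.8] [-3.140e+00 -1.000e-03  2.219e+00]
tank 0.34 [277.3 319.4] [568.8 114.6 238.5]
cap_grip 0.84 [332.  317.9] [573.3 107.9 268.1]
```

View pics/wC.png

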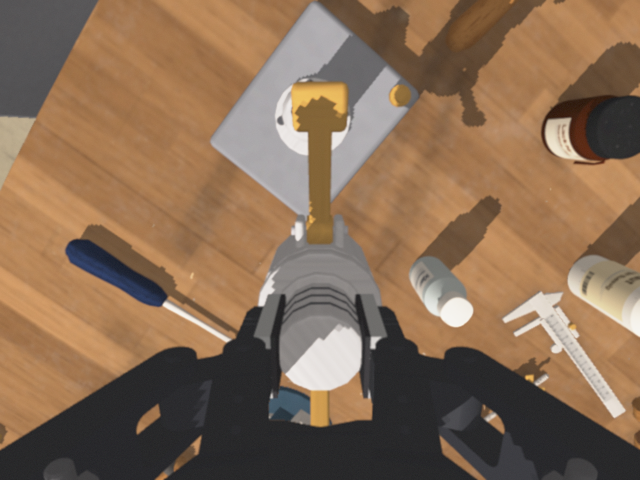

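Picture 5: the held cap is upright in the fingers, but its raised arm hides the neck at (315,115). I side-step to see the neck.

>>> {"name": "move_arm", "arguments": {
  "increments": [
    {"tx":0,"ty":-1.5,"tz":0,"rx":0,"ry":0,"rz":0,"gripper":-1},
    {"tx":0,"ty":-2.5,"tz":0,"rx":0,"ry":0,"rz":0,"gripper":-1},
    {"tx":0,"ty":-1.5,"tz":0,"rx":0,"ry":0,"rz":0,"gripper":-1},
    {"tx":0,"ty":-1,"tz":0,"rx":0,"ry":0,"rz":0,"gripper":-1},
    {"tx":0,"ty":0,"tz":0,"rx":0,"ry":0,"rz":0,"gripper":-1}
  ]
}}

```text
clock: 8.3
eef_pos: [525.9, 61.6, 241.6]
tcp_rot: [3.141, 0.0, 2.216]
contact_force: [0.6, 0.2, -4.0]
opening: 0.319
```

```bash
python3 w.py D neck_foot,tank; cat > neck.py <<'E'
import numpy as np,sys,cv2
P=np.load(sys.argv[1]);C=np.array([522,172.])
d=np.hypot(*(P[:,:2]-C).T);Q=P[(d<120)]
t=Q[(abs(Q[:,2]-35)<5)];print('tank top z',np.median(t[:,2]),len(t));print('rect',cv2.minAreaRect(t[:,:2].astype(np.float32)))
n=Q[(Q[:,2]>85)&(Q[:,2]<150)&(d[d<120]<45)];print(len(n),n.max(0),n.min(0))
h,e=np.histogram(n[:,2],np.arange(85,151,2));print([(int(a),int(b)) for a,b in zip(e,h) if b])
f=Q[(abs(Q[:,2]-41)<2.5)];f=f[np.hypot(*(f[:,:2]-C).T)<45];print('flange',len(f),f.max(0),f.min(0))
zt=float(sys.argv[2]) if len(sys.argv)>2 else e[h.argmax()]
k=n[abs(n[:,2]-zt-1)<2.5];print('top',(k.max(0)+k.min(0))/2,k.mean(0),k.max(0)-k.min(0),cv2.minEnclosingCircle(k[:,:2].astype(np.float32)))
E
python3 neck.py PD.npy
```

```text
8.3 [525.9  61.6 241.6] [3.141 0.    2.216]
neck_foot 0.7 [115.6 389.2] [513.6 156.  107.4]
neck_foot 0.39 [111.4 318.1] [478.7 122.8 240.7]
neck_foot 0.3 [233.3 319.4] [508.3  84.1 222.4]
tank 0.7 [118.  381.5] [510.6 151.8 105.6]
tank top z 34.615513699603206 16093
rect ((521.54833984375, 166.33544921875), (149.89114379882812, 120.09693145751953), 87.81099700927734)
2802 [541.27302821 186.92530916 124.73631931] [501.84352169 146.44011449  85.00160663]
[(85, 50), (97, 5), (99, 17), (101, 22), (103, 134), (105, 373), (107, 640), (109, 330), (111, 20), (113, 19), (115, 18), (117, 26), (119, 294), (121, 832), (123, 22)]
flange 1565 [553.3619082  197.67584146  43.48331453] [489.61224256 134.71638506  38.50229064]
top [521.34728389 166.41545885 121.53902789] [521.27969588 166.3987771  121.485361  ] [23.97227577 24.02748076  4.01922955] ((521.6207275390625, 166.6542205810547), 12.332548141479492)
```

View pics/wD.png

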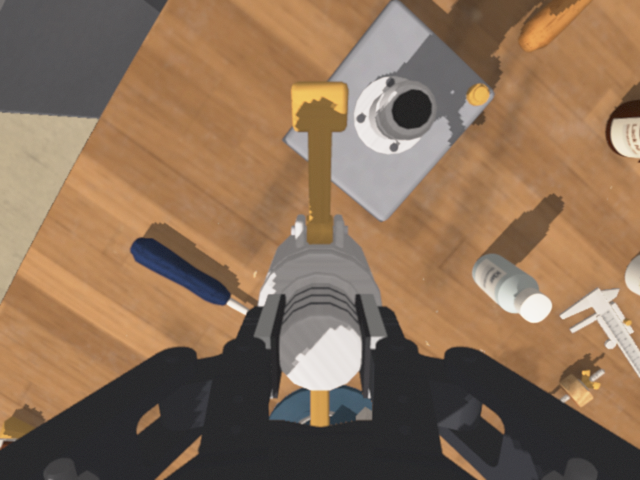

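Picture 6: the neck is clearly in view at (410,108), and the vent is at (479,95). The depth fits for tank, flange and seal agree on the axis at about (521.4,166.4), with the seal top at about 122 and the rim at about 109. Next I check where the cap sits relative to the TCP.

```bash
python3 - <<'E'
import numpy as np,cv2
for f,T in(('PC.npy',(578.3,102.7,239.8)),('PD.npy',(525.9,61.6,241.6))):
    P=np.load(f);T=np.array(T);d=P-T
    y=2.217;X=np.array([np.cos(y),np.sin(y)]);Y=np.array([np.sin(y),-np.cos(y)])
    u=d[:,:2]@X;v=d[:,:2]@Y;z=d[:,2]
    m=(abs(z-29)<2.5)&(np.hypot(u,v)<19);print('boss u',u[m].min(),u[m].max(),'v',v[m].min(),v[m].max(),'z',np.median(z[m]),m.sum(), 'tilt', np.polyfit(u[m],z[m],1)[0],np.polyfit(v[m],z[m],1)[0])
    m=(abs(z+3)<3)&(np.hypot(u,v)<30);print('roof u',u[m].min(),u[m].max(),'v',v[m].min(),v[m].max(),'z',np.median(z[m]),m.sum(),'tilt', np.polyfit(u[m],z[m],1)[0])
E
python3 plan.py 521.4 166.4 200 3.14159 0 2.217 5
```

```text
boss u -16.29646340707114 13.843294295276223 v -15.959152967487208 15.981213717406058 z 28.155579751385915 5415 tilt -0.0021308651953719127 -0.003192689187835738
roof u 0.9376214518537259 24.86977953850025 v -25.906370668896958 24.999076177403385 z -3.6658894590982527 3535 tilt -0.07734013641705575
boss u -16.170370748087972 13.871542180966694 v -15.987653724755539 16.040565538716432 z 28.15360855888352 5401 tilt -0.002536700950037267 -0.005534049173587129
roof u 0.8369376246147419 24.744263721240664 v -26.053560031984063 25.078050539488586 z -3.686775650347613 3545 tilt -0.08100802974201357
5 rows
[{"tx":1.73,"ty":1.15,"tz":0.83,"rx":0.01,"ry":0.0},{"tx":1.73,"ty":1.15,"tz":0.83,"rx":0.01,"ry":0.0},{"tx":1.73,"ty":1.15,"tz":0.83,"rx":0.01,"ry":0.0},{"tx":1.73,"ty":1.15,"tz":0.83,"rx":0.01,"ry":0.0},{"tx":1.73,"ty":1.15,"tz":0.83,"rx":0.01,"ry":0.0}]
```

>>> {"name": "move_arm", "arguments": {
  "increments": [
    {"tx":1.2,"ty":0.8,"tz":0,"rx":0,"ry":0,"rz":0,"gripper":-1},
    {"tx":2.4,"ty":1.6,"tz":0.5,"rx":0,"ry":0,"rz":0,"gripper":-1},
    {"tx":2.4,"ty":1.6,"tz":1.2,"rx":0,"ry":0,"rz":0,"gripper":-1},
    {"tx":1.7,"ty":1.1,"tz":1.2,"rx":0,"ry":0,"rz":0,"gripper":-1},
    {"tx":1.0,"ty":0.6,"tz":1.0,"rx":0,"ry":0,"rz":0,"gripper":-1},
    {"tx":0,"ty":0,"tz":0.2,"rx":0,"ry":0,"rz":0,"gripper":-1},
    {"tx":0,"ty":0,"tz":0,"rx":0,"ry":0,"rz":0,"gripper":-1},
    {"tx":0,"ty":0,"tz":0,"rx":0,"ry":0,"rz":0,"gripper":-1}
  ]
}}

```text
clock: 9.25
eef_pos: [520.2, 166.0, 200.6]
tcp_rot: [3.141, 0.0, 2.217]
contact_force: [0.5, 0.2, -4.5]
opening: 0.318
```

```bash
python3 - <<'E'
from h import *
for i in range(5):
    D=r.grab_frame('top')[1];s=r.sense();print(np.round(s['eef_pos'],2),np.round(s['tcp_rot'],4),np.round(s['contact_force'],2))
E
```

```text
[520.32 165.84 200.77] [3.1410e+00 4.0000e-04 2.2167e+00] [-0.63 -1.11 -4.54]
[520.33 165.8  200.81] [3.1408e+00 4.0000e-04 2.2166e+00] [-0.28 -1.05 -3.62]
[520.28 165.82 200.81] [3.1408e+00 4.0000e-04 2.2165e+00] [-0.47  0.28 -4.64]
[520.25 165.85 200.78] [3.1408e+00 3.0000e-04 2.2165e+00] [ 0.64  0.17 -4.53]
[520.15 165.91 200.7 ] [3.1410e+00 3.0000e-04 2.2166e+00] [ 0.8  -0.23 -4.17]
```

>>> {"name": "move_arm", "arguments": {
  "increments": [
    {"tx":0.1,"ty":0.12,"tz":0,"rx":0,"ry":0,"rz":0,"gripper":-1},
    {"tx":0,"ty":0,"tz":0.7,"rx":0,"ry":0,"rz":0,"gripper":-1},
    {"tx":0,"ty":0,"tz":1.0,"rx":0,"ry":0,"rz":0,"gripper":-1},
    {"tx":0,"ty":0,"tz":0.8,"rx":0,"ry":0,"rz":0,"gripper":-1},
    {"tx":0,"ty":0,"tz":0.5,"rx":0,"ry":0,"rz":0,"gripper":-1},
    {"tx":0,"ty":0,"tz":0.3,"rx":0,"ry":0,"rz":0,"gripper":-1},
    {"tx":0,"ty":0,"tz":0.2,"rx":0,"ry":0,"rz":0,"gripper":-1},
    {"tx":0,"ty":0,"tz":0.2,"rx":0,"ry":0,"rz":0,"gripper":-1}
  ]
}}

```text
clock: 10.3
eef_pos: [520.4, 167.9, 163.3]
tcp_rot: [3.141, 0.0, 2.217]
contact_force: [-0.2, -0.7, -4.1]
opening: 0.321
```

```bash
python3 w.py E cap_grip | head -1; python3 -c "
from h import *
s=r.sense();print(s['contact_force'],s['wrist_torque'],s['eef_pos'])"
```

```text
10.3 [520.4 167.9 163.3] [3.141 0.    2.217]
[ 0.0212477   0.5695071  -4.30086611] [0.01897274 0.01430068 0.03569235] [520.24164868 167.90005823 163.23749118]
```

>>> {"name": "move_arm", "arguments": {
  "increments": [
    {"tx":0,"ty":-0.03,"tz":0.2,"rx":0,"ry":0,"rz":0,"gripper":-1},
    {"tx":0,"ty":0,"tz":0.2,"rx":0,"ry":0,"rz":0,"gripper":-1},
    {"tx":0,"ty":0,"tz":0.2,"rx":0,"ry":0,"rz":0,"gripper":-1},
    {"tx":0,"ty":0,"tz":0.2,"rx":0,"ry":0,"rz":0,"gripper":-1}
  ]
}}

```text
clock: 10.8
eef_pos: [520.0, 167.7, 155.1]
tcp_rot: [3.142, 0.0, 2.217]
contact_force: [0.6, -0.1, -3.9]
opening: 0.32
```

>>> {"name": "move_arm", "arguments": {
  "increments": [
    {"tx":0,"ty":0,"tz":0.2,"rx":0,"ry":0,"rz":0,"gripper":-1},
    {"tx":0,"ty":0,"tz":0.2,"rx":0,"ry":0,"rz":0,"gripper":-1},
    {"tx":0,"ty":0,"tz":0.2,"rx":0,"ry":0,"rz":0,"gripper":-1},
    {"tx":0,"ty":0,"tz":0.2,"rx":0,"ry":0,"rz":0,"gripper":-1}
  ]
}}

```text
clock: 11.2
eef_pos: [520.0, 167.7, 147.1]
tcp_rot: [3.142, -0.0, 2.217]
contact_force: [-0.1, -0.3, -4.6]
opening: 0.319
```

>>> {"name": "move_arm", "arguments": {
  "increments": [
    {"tx":0,"ty":0,"tz":0.2,"rx":0,"ry":0,"rz":0,"gripper":-1},
    {"tx":0,"ty":0,"tz":0.2,"rx":0,"ry":0,"rz":0,"gripper":-1},
    {"tx":0,"ty":0,"tz":0.2,"rx":0,"ry":0,"rz":0,"gripper":-1},
    {"tx":0,"ty":0,"tz":0.2,"rx":0,"ry":0,"rz":0,"gripper":-1},
    {"tx":0,"ty":0,"tz":0.1,"rx":0,"ry":0,"rz":0,"gripper":-1},
    {"tx":0,"ty":0,"tz":0.1,"rx":0,"ry":0,"rz":0,"gripper":-1},
    {"tx":0,"ty":0,"tz":0.1,"rx":0,"ry":0,"rz":0,"gripper":-1},
    {"tx":0,"ty":0,"tz":0.1,"rx":0,"ry":0,"rz":0,"gripper":-1}
  ]
}}

```text
clock: 12.0
eef_pos: [520.0, 167.7, 135.2]
tcp_rot: [3.142, 0.0, 2.217]
contact_force: [-0.7, 0.6, -3.5]
opening: 0.316
```

>>> {"name": "move_arm", "arguments": {
  "increments": [
    {"tx":0,"ty":0,"tz":0.1,"rx":0,"ry":0,"rz":0,"gripper":-1},
    {"tx":0,"ty":0,"tz":0.1,"rx":0,"ry":0,"rz":0,"gripper":-1}
  ]
}}

```text
clock: 12.2
eef_pos: [520.0, 167.7, 133.3]
tcp_rot: [3.141, 0.0, 2.217]
contact_force: [-1.6, 0.2, 4.8]
opening: 0.32
```

>>> {"name": "move_arm", "arguments": {
  "increments": [
    {"tx":0,"ty":0,"tz":0.1,"rx":0,"ry":0,"rz":0,"gripper":-1},
    {"tx":0,"ty":0,"tz":0.1,"rx":0,"ry":0,"rz":0,"gripper":-1}
  ]
}}

```text
clock: 12.4
eef_pos: [520.0, 167.7, 131.9]
tcp_rot: [3.141, 0.0, 2.217]
contact_force: [-3.7, -2.1, 6.4]
opening: 0.319
```

>>> {"name": "move_arm", "arguments": {
  "increments": [
    {"tx":0,"ty":0,"tz":0.1,"rx":0,"ry":0,"rz":0,"gripper":-1},
    {"tx":0,"ty":0,"tz":0.1,"rx":0,"ry":0,"rz":0,"gripper":-1},
    {"tx":0,"ty":0,"tz":0.1,"rx":0,"ry":0,"rz":0,"gripper":-1}
  ]
}}

```text
clock: 12.7
eef_pos: [520.1, 167.7, 129.1]
tcp_rot: [3.141, 0.0, 2.217]
contact_force: [-3.9, -1.7, 7.7]
opening: 0.316
```

>>> {"name": "move_arm", "arguments": {
  "increments": [
    {"tx":0,"ty":0,"tz":0.1,"rx":0,"ry":0,"rz":0,"gripper":-1},
    {"tx":0,"ty":0,"tz":0.1,"rx":0,"ry":0,"rz":0,"gripper":-1},
    {"tx":0,"ty":0,"tz":0.1,"rx":0,"ry":0,"rz":0,"gripper":-1},
    {"tx":0,"ty":0,"tz":0.1,"rx":0,"ry":0,"rz":0,"gripper":-1}
  ]
}}

```text
clock: 13.1
eef_pos: [520.1, 167.7, 125.2]
tcp_rot: [3.141, 0.0, 2.217]
contact_force: [-4.1, -1.2, 9.3]
opening: 0.319
```

>>> {"name": "move_arm", "arguments": {
  "increments": [
    {"tx":0,"ty":-0.03,"tz":0.1,"rx":0,"ry":0,"rz":0,"gripper":-1},
    {"tx":0,"ty":0,"tz":0.05,"rx":0,"ry":0,"rz":0,"gripper":-1},
    {"tx":0,"ty":0,"tz":0.05,"rx":0,"ry":0,"rz":0,"gripper":-1}
  ]
}}

```text
clock: 13.4
eef_pos: [520.1, 167.7, 123.4]
tcp_rot: [3.141, 0.0, 2.217]
contact_force: [-4.2, -1.1, 9.8]
opening: 0.322
```

>>> {"name": "move_arm", "arguments": {
  "increments": [
    {"tx":0,"ty":0,"tz":0.04,"rx":0,"ry":0,"rz":0,"gripper":-1},
    {"tx":0,"ty":0,"tz":0.04,"rx":0,"ry":0,"rz":0,"gripper":-1}
  ]
}}

```text
clock: 13.6
eef_pos: [520.1, 167.7, 122.6]
tcp_rot: [3.141, 0.0, 2.217]
contact_force: [-3.9, -1.5, 10.2]
opening: 0.32
```

>>> {"name": "move_arm", "arguments": {
  "increments": [
    {"tx":0,"ty":0,"tz":0.04,"rx":0,"ry":0,"rz":0,"gripper":-1},
    {"tx":0,"ty":0,"tz":0,"rx":0,"ry":0,"rz":0,"gripper":-1}
  ]
}}

```text
clock: 13.8
eef_pos: [520.1, 167.7, 122.2]
tcp_rot: [3.141, 0.0, 2.217]
contact_force: [-4.3, -1.4, 9.6]
opening: 0.323
```

>>> {"name": "move_arm", "arguments": {
  "increments": [
    {"tx":0,"ty":0,"tz":0.04,"rx":0,"ry":0,"rz":0,"gripper":-1},
    {"tx":0,"ty":0,"tz":0.03,"rx":0,"ry":0,"rz":0,"gripper":-1}
  ]
}}

```text
clock: 14.0
eef_pos: [520.1, 167.7, 121.6]
tcp_rot: [3.141, 0.0, 2.217]
contact_force: [-3.3, -0.3, 9.7]
opening: 0.319
```

>>> {"name": "move_arm", "arguments": {
  "increments": [
    {"tx":0,"ty":0,"tz":0.03,"rx":0,"ry":0,"rz":0,"gripper":-1},
    {"tx":0,"ty":0,"tz":0.03,"rx":0,"ry":0,"rz":0,"gripper":-1}
  ]
}}

```text
clock: 14.2
eef_pos: [520.1, 167.7, 121.0]
tcp_rot: [3.141, 0.0, 2.217]
contact_force: [-3.7, -1.4, 11.0]
opening: 0.32
```

>>> {"name": "move_arm", "arguments": {
  "increments": [
    {"tx":0,"ty":0,"tz":0.03,"rx":0,"ry":0,"rz":0,"gripper":-1},
    {"tx":0,"ty":0,"tz":0,"rx":0,"ry":0,"rz":0,"gripper":-1}
  ]
}}

```text
clock: 14.4
eef_pos: [520.1, 167.7, 120.7]
tcp_rot: [3.141, 0.0, 2.217]
contact_force: [-3.8, -0.8, 10.8]
opening: 0.322
```

>>> {"name": "move_arm", "arguments": {
  "increments": [
    {"tx":0,"ty":0,"tz":0.03,"rx":0,"ry":0,"rz":0,"gripper":-1},
    {"tx":0,"ty":0,"tz":0.02,"rx":0,"ry":0,"rz":0,"gripper":-1}
  ]
}}

```text
clock: 14.6
eef_pos: [520.1, 167.7, 120.7]
tcp_rot: [3.141, 0.0, 2.217]
contact_force: [-7.3, -2.2, 18.7]
opening: 0.323
```

>>> {"name": "move_arm", "arguments": {
  "increments": [
    {"tx":0,"ty":0,"tz":0.03,"rx":0,"ry":0,"rz":0,"gripper":-1},
    {"tx":0,"ty":0,"tz":0.02,"rx":0,"ry":0,"rz":0,"gripper":-1}
  ]
}}

```text
clock: 14.8
eef_pos: [520.1, 167.7, 120.6]
tcp_rot: [3.14, 0.0, 2.217]
contact_force: [-9.4, -2.1, 23.5]
opening: 0.321
```

>>> {"name": "move_arm", "arguments": {
  "increments": [
    {"tx":0,"ty":0,"tz":0.03,"rx":0,"ry":0,"rz":0,"gripper":-1},
    {"tx":0,"ty":0,"tz":0.02,"rx":0,"ry":0,"rz":0,"gripper":-1}
  ]
}}

```text
clock: 15.0
eef_pos: [520.2, 167.7, 120.6]
tcp_rot: [3.14, 0.0, 2.217]
contact_force: [-9.8, -2.8, 29.4]
opening: 0.318
```

>>> {"name": "move_arm", "arguments": {
  "increments": [
    {"tx":0,"ty":0,"tz":-0.03,"rx":0,"ry":0,"rz":0,"gripper":-1},
    {"tx":0,"ty":0,"tz":0,"rx":0,"ry":0,"rz":0,"gripper":-1}
  ]
}}

```text
clock: 15.2
eef_pos: [520.1, 167.7, 120.6]
tcp_rot: [3.14, 0.0, 2.217]
contact_force: [-8.9, -2.7, 22.4]
opening: 0.319
```

>>> {"name": "move_arm", "arguments": {
  "increments": [
    {"tx":0,"ty":0,"tz":0.015,"rx":0,"ry":0,"rz":0,"gripper":-1},
    {"tx":0,"ty":0,"tz":0,"rx":0,"ry":0,"rz":0,"gripper":-1}
  ]
}}

```text
clock: 15.4
eef_pos: [520.1, 167.7, 120.6]
tcp_rot: [3.14, 0.0, 2.217]
contact_force: [-9.4, -2.7, 25.1]
opening: 0.314
```

>>> {"name": "move_arm", "arguments": {
  "increments": [
    {"tx":0,"ty":0,"tz":0,"rx":0,"ry":0,"rz":0,"gripper":-1},
    {"tx":0,"ty":0,"tz":0,"rx":0,"ry":0,"rz":0,"gripper":-1},
    {"tx":0,"ty":0,"tz":0,"rx":0,"ry":0,"rz":0,"gripper":-1}
  ]
}}

```text
clock: 15.7
eef_pos: [520.2, 167.7, 120.6]
tcp_rot: [3.14, 0.0, 2.217]
contact_force: [-9.1, -3.5, 24.5]
opening: 0.324
```

>>> {"name": "move_arm", "arguments": {
  "increments": [
    {"tx":0,"ty":0,"tz":0.007,"rx":0,"ry":0,"rz":0,"gripper":-1},
    {"tx":0,"ty":0,"tz":0,"rx":0,"ry":0,"rz":0,"gripper":-1},
    {"tx":0,"ty":0,"tz":0,"rx":0,"ry":0,"rz":0,"gripper":-1},
    {"tx":0,"ty":0,"tz":0,"rx":0,"ry":0,"rz":0,"gripper":-1},
    {"tx":0,"ty":0,"tz":0,"rx":0,"ry":0,"rz":0,"gripper":-1},
    {"tx":0,"ty":0,"tz":0,"rx":0,"ry":0,"rz":0,"gripper":-1},
    {"tx":0,"ty":0,"tz":0,"rx":0,"ry":0,"rz":0,"gripper":-1}
  ]
}}

```text
clock: 16.4
eef_pos: [520.2, 167.7, 120.6]
tcp_rot: [3.14, 0.0, 2.217]
contact_force: [-8.1, -2.6, 26.1]
opening: 0.32
```

>>> {"name": "move_arm", "arguments": {
  "increments": [
    {"tx":0,"ty":0,"tz":-0.04,"rx":0,"ry":0,"rz":0,"gripper":-1},
    {"tx":0,"ty":0,"tz":-0.03,"rx":0,"ry":0,"rz":0,"gripper":-1},
    {"tx":0,"ty":0,"tz":-0.02,"rx":0,"ry":0,"rz":0,"gripper":-1},
    {"tx":0,"ty":0,"tz":0,"rx":0,"ry":0,"rz":0,"gripper":-1}
  ]
}}

```text
clock: 16.8
eef_pos: [520.1, 167.7, 120.6]
tcp_rot: [3.14, 0.0, 2.217]
contact_force: [-5.7, -1.5, 15.0]
opening: 0.316
```

>>> {"name": "move_arm", "arguments": {
  "increments": [
    {"tx":0,"ty":0,"tz":-0.06,"rx":0,"ry":0,"rz":0,"gripper":-1},
    {"tx":0,"ty":0,"tz":-0.03,"rx":0,"ry":0,"rz":0,"gripper":-1},
    {"tx":0,"ty":0,"tz":0,"rx":0,"ry":0,"rz":0,"gripper":-1}
  ]
}}

```text
clock: 17.1
eef_pos: [520.1, 167.7, 120.7]
tcp_rot: [3.141, 0.0, 2.217]
contact_force: [-2.8, -0.2, 7.3]
opening: 0.324
```

>>> {"name": "move_arm", "arguments": {
  "increments": [
    {"tx":0,"ty":0,"tz":0,"rx":0,"ry":0,"rz":0,"gripper":0.2},
    {"tx":0,"ty":0,"tz":0,"rx":0,"ry":0,"rz":0,"gripper":0.2},
    {"tx":0,"ty":0,"tz":0,"rx":0,"ry":0,"rz":0,"gripper":0.2},
    {"tx":0,"ty":0,"tz":0,"rx":0,"ry":0,"rz":0,"gripper":0.2}
  ]
}}

```text
clock: 17.5
eef_pos: [519.8, 167.5, 119.8]
tcp_rot: [3.142, 0.0, 2.217]
contact_force: [-0.1, -0.2, 0.5]
opening: 0.6
```

>>> {"name": "move_arm", "arguments": {
  "increments": [
    {"tx":0,"ty":0,"tz":-0.5,"rx":0,"ry":0,"rz":0,"gripper":0.3},
    {"tx":0,"ty":0,"tz":-2,"rx":0,"ry":0,"rz":0,"gripper":0.3},
    {"tx":0,"ty":0,"tz":-4,"rx":0,"ry":0,"rz":0,"gripper":0.3},
    {"tx":0,"ty":0,"tz":-4,"rx":0,"ry":0,"rz":0,"gripper":0.3},
    {"tx":0,"ty":0,"tz":-4,"rx":0,"ry":0,"rz":0,"gripper":0.3},
    {"tx":0,"ty":0,"tz":-1,"rx":0,"ry":0,"rz":0,"gripper":-1},
    {"tx":0,"ty":0,"tz":0,"rx":0,"ry":0,"rz":0,"gripper":-1},
    {"tx":0,"ty":0,"tz":0,"rx":0,"ry":0,"rz":0,"gripper":-1}
  ]
}}

```text
clock: 18.3
eef_pos: [519.1, 167.3, 273.8]
tcp_rot: [-3.14, -0.0, 2.217]
contact_force: [-0.3, 0.6, -0.0]
opening: 0.143
```

```bash
python3 w.py F cap_grip,end_a,hinge_a,neck_foot; python3 fit.py PF.npy 521.4 166.4 68.6 2.217;python3 -c "
from h import *
s=r.sense();print(s['contact_force'],s['wrist_torque'],s['opening'])
P=np.load('PF.npy')-[521.4,166.4,0];m=(abs(P[:,2]-148.6)<4)&(np.hypot(P[:,0],P[:,1])<17);Q=P[m]
print('boss plane',np.linalg.lstsq(np.c_[Q[:,:2],np.ones(len(Q))],Q[:,2],rcond=None)[0])"
```

```text
18.3 [519.1 167.3 273.8] [-3.14  -0.     2.217]
cap_grip 0.87 [229.2 319.9] [515.3 171.7 150.3]
end_a 0.92 [123.8 320.9] [472.4 229.7 120.9]
end_a 0.89 [321.3 320.3] [567.3 103.1 120.9]
hinge_a 0.94 [186.5 322.8] [502.7 192.2 100.8]
hinge_a 0.66 [252.4 320.4] [526.2 157.8 148.2]
boss top 1299 [520.5 166.9 148.8] [520.7 166.6 148.3] [29.1 29.3  5.4]
side 1 1088 end mean [473.4 229.  119.7] rad max 88.3 raise deg 23.7
side -1 901 end mean [567.7 104.2 120. ] rad max 88.0 raise deg 24.1
axis angle 2.2185 mid [520.6 166.6 119.8]
[-0.02771352  0.55075683 -0.4136629 ] [ 0.02794367 -0.03511462 -0.02108822] 0.0009554858877006687
boss plane [ 1.62352851e-02 -1.08797470e-02  1.48766632e+02]
```

View pics/wF.png

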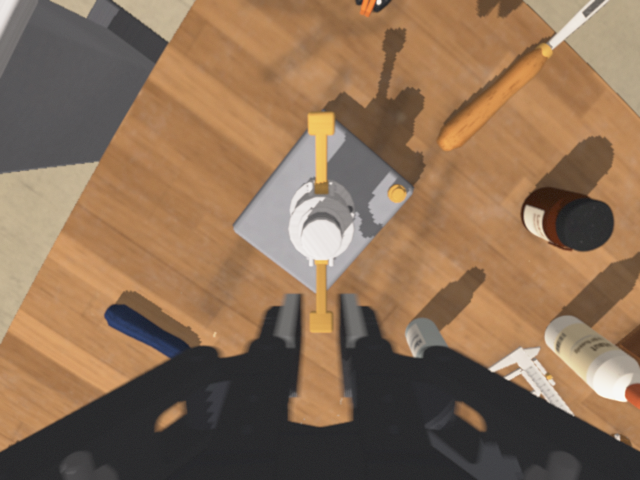

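Picture 7: the cap is seated straight on the neck at (320,225), with both arms raised at about 24° (ends at (320,123) and (320,321)). Mouth at 68.7, as felt. Now I move over the first arm.

>>> {"name": "move_arm", "arguments": {
  "increments": [
    {"tx":1.5,"ty":0.08,"tz":0,"rx":0,"ry":0,"rz":0,"gripper":-1},
    {"tx":3,"ty":0,"tz":0,"rx":0,"ry":0,"rz":0,"gripper":-1},
    {"tx":2.3,"ty":0,"tz":2,"rx":0,"ry":0,"rz":0,"gripper":-1},
    {"tx":1.1,"ty":0,"tz":4,"rx":0,"ry":0,"rz":0,"gripper":-1},
    {"tx":0,"ty":0,"tz":4,"rx":0,"ry":0,"rz":0,"gripper":-1},
    {"tx":0,"ty":0,"tz":3,"rx":0,"ry":0,"rz":0,"gripper":-1},
    {"tx":0,"ty":0,"tz":1,"rx":0,"ry":0,"rz":0,"gripper":-1},
    {"tx":0,"ty":0,"tz":0,"rx":0,"ry":0,"rz":0,"gripper":-1}
  ]
}}

```text
clock: 19.35
eef_pos: [471.7, 231.1, 133.7]
tcp_rot: [-3.139, -0.001, 2.218]
contact_force: [-0.4, -0.1, -0.0]
opening: -0.005
```

>>> {"name": "move_arm", "arguments": {
  "increments": [
    {"tx":0,"ty":0,"tz":0.4,"rx":0,"ry":0,"rz":0,"gripper":-1},
    {"tx":0,"ty":0,"tz":0.3,"rx":0,"ry":0,"rz":0,"gripper":-1},
    {"tx":0,"ty":0,"tz":0.2,"rx":0,"ry":0,"rz":0,"gripper":-1},
    {"tx":0,"ty":0,"tz":0.2,"rx":0,"ry":0,"rz":0,"gripper":-1},
    {"tx":0,"ty":0,"tz":0.2,"rx":0,"ry":0,"rz":0,"gripper":-1},
    {"tx":0,"ty":0,"tz":0.2,"rx":0,"ry":0,"rz":0,"gripper":-1}
  ]
}}

```text
clock: 19.95
eef_pos: [472.9, 231.2, 120.1]
tcp_rot: [3.141, -0.0, 2.217]
contact_force: [0.1, 1.0, 2.4]
opening: -0.001
```

>>> {"name": "move_arm", "arguments": {
  "increments": [
    {"tx":0,"ty":0,"tz":0.2,"rx":0,"ry":0,"rz":0,"gripper":-1},
    {"tx":0,"ty":0,"tz":0.2,"rx":0,"ry":0,"rz":0,"gripper":-1},
    {"tx":0,"ty":0,"tz":0.2,"rx":0,"ry":0,"rz":0,"gripper":-1},
    {"tx":0,"ty":0,"tz":0.2,"rx":0,"ry":0,"rz":0,"gripper":-1}
  ]
}}

```text
clock: 20.35
eef_pos: [472.8, 231.1, 111.7]
tcp_rot: [3.142, -0.0, 2.217]
contact_force: [-0.4, 0.5, 2.8]
opening: -0.0
```

>>> {"name": "move_arm", "arguments": {
  "increments": [
    {"tx":0,"ty":0,"tz":0.2,"rx":0,"ry":0,"rz":0,"gripper":-1},
    {"tx":0,"ty":0,"tz":0.2,"rx":0,"ry":0,"rz":0,"gripper":-1},
    {"tx":0,"ty":0,"tz":0.2,"rx":0,"ry":0,"rz":0,"gripper":-1},
    {"tx":0,"ty":0,"tz":0.2,"rx":0,"ry":0,"rz":0,"gripper":-1}
  ]
}}

```text
clock: 20.75
eef_pos: [472.7, 231.1, 103.7]
tcp_rot: [3.142, -0.0, 2.217]
contact_force: [-1.0, 0.2, 2.9]
opening: 0.003
```

>>> {"name": "move_arm", "arguments": {
  "increments": [
    {"tx":0,"ty":0,"tz":0.2,"rx":0,"ry":0,"rz":0,"gripper":-1},
    {"tx":0,"ty":0,"tz":0.2,"rx":0,"ry":0,"rz":0,"gripper":-1},
    {"tx":0,"ty":0,"tz":0.2,"rx":0,"ry":0,"rz":0,"gripper":-1},
    {"tx":0,"ty":0,"tz":0.2,"rx":0,"ry":0,"rz":0,"gripper":-1}
  ]
}}

```text
clock: 21.15
eef_pos: [472.7, 231.1, 95.7]
tcp_rot: [3.142, -0.0, 2.217]
contact_force: [-1.6, 1.8, 2.8]
opening: 0.001
```

>>> {"name": "move_arm", "arguments": {
  "increments": [
    {"tx":0,"ty":0,"tz":0.2,"rx":0,"ry":0,"rz":0,"gripper":-1},
    {"tx":0,"ty":0,"tz":0.2,"rx":0,"ry":0,"rz":0,"gripper":-1},
    {"tx":0,"ty":0,"tz":0.2,"rx":0,"ry":0,"rz":0,"gripper":-1}
  ]
}}

```text
clock: 21.45
eef_pos: [472.9, 231.0, 89.7]
tcp_rot: [3.142, 0.0, 2.218]
contact_force: [-0.2, -0.2, 2.3]
opening: 0.003
```

>>> {"name": "move_arm", "arguments": {
  "increments": [
    {"tx":0,"ty":0,"tz":0.2,"rx":0,"ry":0,"rz":0,"gripper":-1},
    {"tx":0,"ty":0,"tz":0.2,"rx":0,"ry":0,"rz":0,"gripper":-1},
    {"tx":0,"ty":0,"tz":0.2,"rx":0,"ry":0,"rz":0,"gripper":-1}
  ]
}}

```text
clock: 21.75
eef_pos: [473.0, 230.9, 83.8]
tcp_rot: [3.141, 0.0, 2.218]
contact_force: [0.7, -0.5, 2.8]
opening: 0.001
```

>>> {"name": "move_arm", "arguments": {
  "increments": [
    {"tx":0,"ty":0,"tz":0.2,"rx":0,"ry":0,"rz":0,"gripper":-1},
    {"tx":0,"ty":0,"tz":0.2,"rx":0,"ry":0,"rz":0,"gripper":-1},
    {"tx":0,"ty":0,"tz":0.2,"rx":0,"ry":0,"rz":0,"gripper":-1}
  ]
}}

```text
clock: 22.05
eef_pos: [472.8, 231.0, 77.7]
tcp_rot: [3.142, 0.0, 2.217]
contact_force: [-0.4, -0.2, 2.9]
opening: 0.0
```

>>> {"name": "move_arm", "arguments": {
  "increments": [
    {"tx":0,"ty":0,"tz":0.2,"rx":0,"ry":0,"rz":0,"gripper":-1},
    {"tx":0,"ty":0,"tz":0.2,"rx":0,"ry":0,"rz":0,"gripper":-1},
    {"tx":0,"ty":0,"tz":0.2,"rx":0,"ry":0,"rz":0,"gripper":-1}
  ]
}}

```text
clock: 22.35
eef_pos: [472.7, 231.1, 71.7]
tcp_rot: [3.142, -0.0, 2.217]
contact_force: [0.6, 0.2, 2.3]
opening: 0.002
```

>>> {"name": "move_arm", "arguments": {
  "increments": [
    {"tx":0,"ty":0,"tz":0.15,"rx":0,"ry":0,"rz":0,"gripper":-1},
    {"tx":0,"ty":0,"tz":0.15,"rx":0,"ry":0,"rz":0,"gripper":-1}
  ]
}}

```text
clock: 22.55
eef_pos: [472.7, 231.1, 68.7]
tcp_rot: [-3.142, -0.0, 2.217]
contact_force: [0.1, -0.1, 2.4]
opening: 0.001
```

>>> {"name": "move_arm", "arguments": {
  "increments": [
    {"tx":0,"ty":0,"tz":0.15,"rx":0,"ry":0,"rz":0,"gripper":-1},
    {"tx":0,"ty":0,"tz":0.15,"rx":0,"ry":0,"rz":0,"gripper":-1}
  ]
}}

```text
clock: 22.75
eef_pos: [472.8, 231.1, 65.8]
tcp_rot: [3.142, -0.0, 2.217]
contact_force: [-0.1, 0.7, 2.8]
opening: -0.0
```

>>> {"name": "move_arm", "arguments": {
  "increments": [
    {"tx":0,"ty":0,"tz":0.1,"rx":0,"ry":0,"rz":0,"gripper":-1},
    {"tx":0,"ty":0,"tz":0.1,"rx":0,"ry":0,"rz":0,"gripper":-1}
  ]
}}

```text
clock: 22.95
eef_pos: [472.8, 231.1, 63.8]
tcp_rot: [3.142, -0.0, 2.217]
contact_force: [-0.1, -0.4, 2.0]
opening: 0.003
```

>>> {"name": "move_arm", "arguments": {
  "increments": [
    {"tx":0,"ty":0,"tz":0.1,"rx":0,"ry":0,"rz":0,"gripper":-1}
  ]
}}

```text
clock: 23.05
eef_pos: [472.8, 231.1, 62.8]
tcp_rot: [-3.142, -0.0, 2.218]
contact_force: [-0.5, -0.0, 3.6]
opening: -0.001
```

>>> {"name": "move_arm", "arguments": {
  "increments": [
    {"tx":0,"ty":0,"tz":0.05,"rx":0,"ry":0,"rz":0,"gripper":-1}
  ]
}}

```text
clock: 23.15
eef_pos: [472.8, 231.1, 62.3]
tcp_rot: [3.142, -0.0, 2.217]
contact_force: [-0.3, -0.1, 2.4]
opening: -0.001
```

>>> {"name": "move_arm", "arguments": {
  "increments": [
    {"tx":0,"ty":0,"tz":0.1,"rx":0,"ry":0,"rz":0,"gripper":-1},
    {"tx":0,"ty":0,"tz":0.05,"rx":0,"ry":0,"rz":0,"gripper":-1}
  ]
}}

```text
clock: 23.35
eef_pos: [472.8, 231.1, 60.8]
tcp_rot: [3.142, -0.0, 2.217]
contact_force: [-0.4, 0.1, 2.5]
opening: -0.0
```

>>> {"name": "move_arm", "arguments": {
  "increments": [
    {"tx":0,"ty":0,"tz":0.1,"rx":0,"ry":0,"rz":0,"gripper":-1}
  ]
}}

```text
clock: 23.45
eef_pos: [472.8, 231.1, 59.9]
tcp_rot: [3.141, -0.0, 2.217]
contact_force: [0.8, 0.2, 3.6]
opening: -0.002
```

>>> {"name": "move_arm", "arguments": {
  "increments": [
    {"tx":0,"ty":0,"tz":0.1,"rx":0,"ry":0,"rz":0,"gripper":-1}
  ]
}}

```text
clock: 23.55
eef_pos: [472.8, 231.1, 58.8]
tcp_rot: [3.142, -0.0, 2.217]
contact_force: [0.1, 0.6, 3.1]
opening: 0.005
```

>>> {"name": "move_arm", "arguments": {
  "increments": [
    {"tx":0,"ty":0,"tz":0.1,"rx":0,"ry":0,"rz":0,"gripper":-1}
  ]
}}

```text
clock: 23.65
eef_pos: [472.8, 231.0, 57.8]
tcp_rot: [3.142, -0.0, 2.217]
contact_force: [-0.7, 0.4, 2.3]
opening: 0.001
```

>>> {"name": "move_arm", "arguments": {
  "increments": [
    {"tx":0,"ty":0,"tz":0.1,"rx":0,"ry":0,"rz":0,"gripper":-1}
  ]
}}

```text
clock: 23.75
eef_pos: [472.8, 231.1, 56.8]
tcp_rot: [-3.142, -0.0, 2.217]
contact_force: [-0.1, 0.6, 2.3]
opening: 0.0
```

>>> {"name": "move_arm", "arguments": {
  "increments": [
    {"tx":0,"ty":0,"tz":0.1,"rx":0,"ry":0,"rz":0,"gripper":-1}
  ]
}}

```text
clock: 23.85
eef_pos: [472.7, 231.1, 55.8]
tcp_rot: [-3.142, -0.0, 2.217]
contact_force: [-0.2, 0.0, 2.7]
opening: 0.002
```

>>> {"name": "move_arm", "arguments": {
  "increments": [
    {"tx":0,"ty":0,"tz":0.1,"rx":0,"ry":0,"rz":0,"gripper":-1}
  ]
}}

```text
clock: 23.95
eef_pos: [472.8, 231.1, 54.8]
tcp_rot: [-3.142, -0.0, 2.217]
contact_force: [-0.4, 0.4, 1.7]
opening: 0.0
```

```bash
python3 - <<'E'
from h import *
s=r.sense();im,D=r.grab_frame('wrist');c=cam('wrist',s)
cv2.imwrite('pics/wG.png',im[:,:,::-1]);im2,_=r.grab_frame('side');cv2.imwrite('pics/sG.png',cv2.resize(im2[150:290,210:390,::-1],None,fx=3,fy=3,interpolation=cv2.INTER_CUBIC))
E
```

```text
(no output)
```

View pics/sG.png

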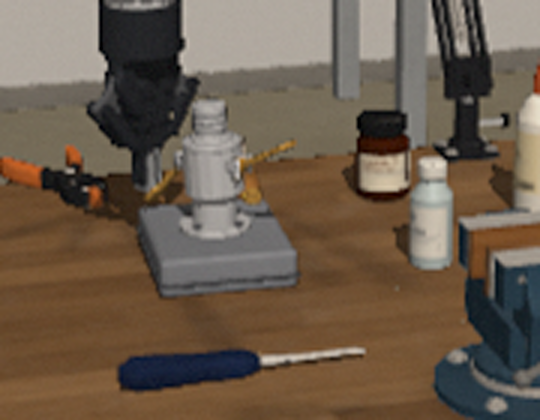

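Picture 8: the near arm is bent well down under the fingers at (155,190), the cap is upright and the far arm is still raised at (280,150). I continue down and inward to the stop.

>>> {"name": "move_arm", "arguments": {
  "increments": [
    {"tx":-0.1,"ty":0,"tz":0.05,"rx":0,"ry":0,"rz":0,"gripper":-1},
    {"tx":-0.1,"ty":0,"tz":0.05,"rx":0,"ry":0,"rz":0,"gripper":-1}
  ]
}}

```text
clock: 24.25
eef_pos: [473.7, 229.5, 53.7]
tcp_rot: [-3.141, -0.0, 2.217]
contact_force: [-1.9, 3.8, 1.7]
opening: 0.002
```

>>> {"name": "move_arm", "arguments": {
  "increments": [
    {"tx":-0.1,"ty":0,"tz":0.05,"rx":0,"ry":0,"rz":0,"gripper":-1}
  ]
}}

```text
clock: 24.35
eef_pos: [474.0, 228.8, 53.1]
tcp_rot: [-3.141, -0.001, 2.217]
contact_force: [-3.1, 4.3, 0.9]
opening: -0.0
```

>>> {"name": "move_arm", "arguments": {
  "increments": [
    {"tx":-0.1,"ty":0,"tz":0.05,"rx":0,"ry":0,"rz":0,"gripper":-1}
  ]
}}

```text
clock: 24.45
eef_pos: [474.5, 228.1, 52.6]
tcp_rot: [-3.141, -0.001, 2.217]
contact_force: [-4.0, 7.1, 0.8]
opening: -0.004
```

>>> {"name": "move_arm", "arguments": {
  "increments": [
    {"tx":0.5,"ty":0,"tz":-0.3,"rx":0,"ry":0,"rz":0,"gripper":-1},
    {"tx":0.5,"ty":0,"tz":-2,"rx":0,"ry":0,"rz":0,"gripper":-1},
    {"tx":0,"ty":0,"tz":-4,"rx":0,"ry":0,"rz":0,"gripper":-1},
    {"tx":0,"ty":0,"tz":-5,"rx":0,"ry":0,"rz":0,"gripper":-1},
    {"tx":-2,"ty":0,"tz":-5,"rx":0,"ry":0,"rz":0,"gripper":-1},
    {"tx":-4,"ty":0,"tz":-3,"rx":0,"ry":0,"rz":0,"gripper":-1},
    {"tx":-3,"ty":0,"tz":-2,"rx":0,"ry":0,"rz":0,"gripper":-1},
    {"tx":0,"ty":0,"tz":0,"rx":0,"ry":0,"rz":0,"gripper":-1}
  ]
}}

```text
clock: 25.25
eef_pos: [525.9, 163.3, 265.9]
tcp_rot: [3.136, 0.004, 2.215]
contact_force: [0.1, 0.3, -1.1]
opening: -0.001
```

```bash
cat > ang.py <<'E'
import sys
from h import *
s=r.sense();im,D=r.grab_frame('wrist');c=cam('wrist',s);n=sys.argv[1]
cv2.imwrite(f'pics/w{n}.png',im[:,:,::-1]);P=cloud(c,D,zlo=30);np.save(f'P{n}.npy',P)
C=np.array([520.6,166.7]);X=np.array([np.cos(2.2185),np.sin(2.2185)]);Y=np.array([X[1],-X[0]])
u=(P[:,:2]-C)@X;v=(P[:,:2]-C)@Y;z=P[:,2]
for sg in(1,-1):
    m=(sg*u>44)&(sg*u<92)&(abs(v)<11)&(z>44)&(z<140)
    if m.sum()<30: print(sg,m.sum());continue
    a=sg*u[m];b=z[m]
    p=np.polyfit(a,b,1);k=abs(np.polyval(p,a)-b)<3;p=np.polyfit(a[k],b[k],1)
    print(sg,'n',k.sum(),'angle deg',np.degrees(np.arctan(p[0])).round(1),'rad range',a[k].min().round(1),a[k].max().round(1),'z',b[k].min().round(1),b[k].max().round(1),'v',v[m].min().round(1),v[m].max().round(1))
m=(abs(z-148.6)<4)&(np.hypot(u,v)<17);print('boss z',np.median(z[m]),'c',C+((u[m].max()+u[m].min())/2)*X+((v[m].max()+v[m].min())/2)*Y, np.linalg.lstsq(np.c_[u[m],v[m],np.ones(m.sum())],z[m],rcond=None)[0])
print(s['clock'],np.round(s['eef_pos'],1),np.round(s['contact_force'],1))
E
python3 ang.py H
```

```text
1 n 601 angle deg -45.6 rad range 44.5 76.4 z 51.4 87.0 v -10.5 8.7
-1 n 257 angle deg 24.8 rad range 44.1 61.6 z 103.4 114.4 v -2.3 6.8
boss z 148.85146408852304 c [520.81978858 167.91252303] [-1.70517649e-02  2.89751095e-03  1.48798266e+02]
25.25 [525.9 163.3 265.9] [ 0.1  0.3 -1.1]
```

View pics/wH.png

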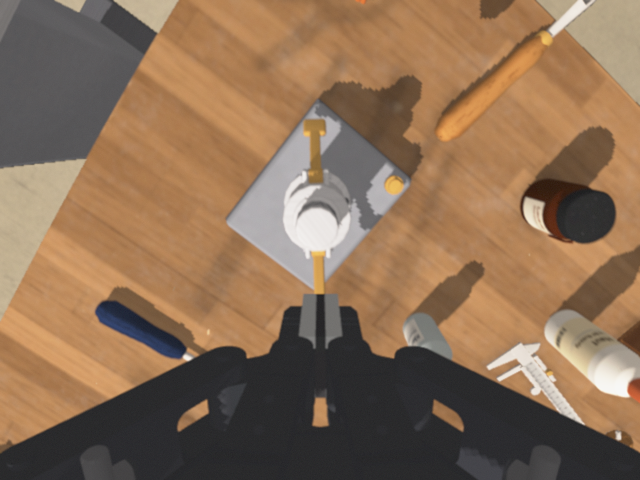

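Picture 9: the first arm (end at (315,128)) is down. The fit gives -45.6° with its tip at radius 76.4, z 51.4, which matches the stop. Now the second arm.

>>> {"name": "move_arm", "arguments": {
  "increments": [
    {"tx":-1.5,"ty":-0.1,"tz":0,"rx":0,"ry":0,"rz":0,"gripper":-1},
    {"tx":-3,"ty":-0.1,"tz":0,"rx":0,"ry":0,"rz":0,"gripper":-1},
    {"tx":-1.9,"ty":0,"tz":2,"rx":0,"ry":0,"rz":0,"gripper":-1},
    {"tx":-0.9,"ty":0,"tz":4,"rx":0,"ry":0,"rz":0,"gripper":-1},
    {"tx":0,"ty":0,"tz":4,"rx":0,"ry":0,"rz":0,"gripper":-1},
    {"tx":0,"ty":0,"tz":2,"rx":0,"ry":0,"rz":0,"gripper":-1},
    {"tx":0,"ty":0,"tz":1,"rx":0,"ry":0,"rz":0,"gripper":-1},
    {"tx":0,"ty":0,"tz":0,"rx":0,"ry":0,"rz":0,"gripper":-1}
  ]
}}

```text
clock: 26.1
eef_pos: [563.5, 105.7, 130.4]
tcp_rot: [-3.138, -0.002, 2.218]
contact_force: [0.3, 0.6, 1.2]
opening: -0.001
```

>>> {"name": "move_arm", "arguments": {
  "increments": [
    {"tx":-0.3,"ty":0.15,"tz":0.2,"rx":0,"ry":0,"rz":0,"gripper":-1},
    {"tx":-0.2,"ty":0.1,"tz":0.2,"rx":0,"ry":0,"rz":0,"gripper":-1},
    {"tx":0,"ty":0,"tz":0.2,"rx":0,"ry":0,"rz":0,"gripper":-1},
    {"tx":0,"ty":0,"tz":0.2,"rx":0,"ry":0,"rz":0,"gripper":-1},
    {"tx":0,"ty":0,"tz":0.2,"rx":0,"ry":0,"rz":0,"gripper":-1},
    {"tx":0,"ty":0,"tz":0.2,"rx":0,"ry":0,"rz":0,"gripper":-1}
  ]
}}

```text
clock: 26.7
eef_pos: [570.6, 103.1, 120.8]
tcp_rot: [3.14, 0.001, 2.218]
contact_force: [1.5, -1.5, 2.2]
opening: 0.003
```

>>> {"name": "move_arm", "arguments": {
  "increments": [
    {"tx":0,"ty":0,"tz":0.2,"rx":0,"ry":0,"rz":0,"gripper":-1},
    {"tx":0,"ty":0,"tz":0.2,"rx":0,"ry":0,"rz":0,"gripper":-1},
    {"tx":0,"ty":0,"tz":0.2,"rx":0,"ry":0,"rz":0,"gripper":-1},
    {"tx":0,"ty":0,"tz":0.2,"rx":0,"ry":0,"rz":0,"gripper":-1}
  ]
}}

```text
clock: 27.1
eef_pos: [569.7, 103.3, 112.0]
tcp_rot: [-3.141, -0.0, 2.217]
contact_force: [1.1, 0.3, 2.5]
opening: 0.001
```

>>> {"name": "move_arm", "arguments": {
  "increments": [
    {"tx":0,"ty":0,"tz":0.2,"rx":0,"ry":0,"rz":0,"gripper":-1},
    {"tx":0,"ty":0,"tz":0.2,"rx":0,"ry":0,"rz":0,"gripper":-1},
    {"tx":0,"ty":0,"tz":0.2,"rx":0,"ry":0,"rz":0,"gripper":-1},
    {"tx":0,"ty":0,"tz":0.2,"rx":0,"ry":0,"rz":0,"gripper":-1}
  ]
}}

```text
clock: 27.5
eef_pos: [569.9, 103.2, 104.1]
tcp_rot: [-3.142, 0.0, 2.217]
contact_force: [0.6, -1.5, 1.4]
opening: 0.0
```

>>> {"name": "move_arm", "arguments": {
  "increments": [
    {"tx":0,"ty":0,"tz":0.2,"rx":0,"ry":0,"rz":0,"gripper":-1},
    {"tx":0,"ty":0,"tz":0.2,"rx":0,"ry":0,"rz":0,"gripper":-1},
    {"tx":0,"ty":0,"tz":0.2,"rx":0,"ry":0,"rz":0,"gripper":-1},
    {"tx":0,"ty":0,"tz":0.2,"rx":0,"ry":0,"rz":0,"gripper":-1},
    {"tx":0,"ty":0,"tz":0.2,"rx":0,"ry":0,"rz":0,"gripper":-1},
    {"tx":0,"ty":0,"tz":0.2,"rx":0,"ry":0,"rz":0,"gripper":-1}
  ]
}}

```text
clock: 28.1
eef_pos: [570.0, 103.2, 92.2]
tcp_rot: [3.142, 0.0, 2.217]
contact_force: [1.2, -0.6, 2.3]
opening: -0.002
```

>>> {"name": "move_arm", "arguments": {
  "increments": [
    {"tx":0,"ty":0,"tz":0.2,"rx":0,"ry":0,"rz":0,"gripper":-1},
    {"tx":0,"ty":0,"tz":0.2,"rx":0,"ry":0,"rz":0,"gripper":-1},
    {"tx":0,"ty":0,"tz":0.2,"rx":0,"ry":0,"rz":0,"gripper":-1},
    {"tx":0,"ty":0,"tz":0.2,"rx":0,"ry":0,"rz":0,"gripper":-1},
    {"tx":0,"ty":0,"tz":0.2,"rx":0,"ry":0,"rz":0,"gripper":-1},
    {"tx":0,"ty":0,"tz":0.2,"rx":0,"ry":0,"rz":0,"gripper":-1}
  ]
}}

```text
clock: 28.7
eef_pos: [569.8, 103.3, 80.1]
tcp_rot: [-3.141, -0.0, 2.217]
contact_force: [-0.6, 1.0, 3.1]
opening: 0.003
```

>>> {"name": "move_arm", "arguments": {
  "increments": [
    {"tx":0,"ty":0,"tz":0.2,"rx":0,"ry":0,"rz":0,"gripper":-1},
    {"tx":0,"ty":0,"tz":0.2,"rx":0,"ry":0,"rz":0,"gripper":-1},
    {"tx":0,"ty":0,"tz":0.2,"rx":0,"ry":0,"rz":0,"gripper":-1},
    {"tx":0,"ty":0,"tz":0.2,"rx":0,"ry":0,"rz":0,"gripper":-1},
    {"tx":0,"ty":0,"tz":0.2,"rx":0,"ry":0,"rz":0,"gripper":-1},
    {"tx":0,"ty":0,"tz":0.2,"rx":0,"ry":0,"rz":0,"gripper":-1}
  ]
}}

```text
clock: 29.3
eef_pos: [570.0, 103.1, 68.1]
tcp_rot: [3.142, 0.0, 2.217]
contact_force: [-0.2, -0.1, 2.4]
opening: 0.0
```

>>> {"name": "move_arm", "arguments": {
  "increments": [
    {"tx":0,"ty":0,"tz":0.15,"rx":0,"ry":0,"rz":0,"gripper":-1},
    {"tx":0,"ty":0,"tz":0.15,"rx":0,"ry":0,"rz":0,"gripper":-1},
    {"tx":0,"ty":0,"tz":0.1,"rx":0,"ry":0,"rz":0,"gripper":-1},
    {"tx":0,"ty":0,"tz":0.1,"rx":0,"ry":0,"rz":0,"gripper":-1}
  ]
}}

```text
clock: 29.7
eef_pos: [569.9, 103.2, 63.2]
tcp_rot: [-3.142, 0.0, 2.217]
contact_force: [-0.2, -0.2, 1.6]
opening: 0.001
```

>>> {"name": "move_arm", "arguments": {
  "increments": [
    {"tx":0,"ty":0,"tz":0.15,"rx":0,"ry":0,"rz":0,"gripper":-1},
    {"tx":0,"ty":0,"tz":0.15,"rx":0,"ry":0,"rz":0,"gripper":-1},
    {"tx":0,"ty":0,"tz":0.1,"rx":0,"ry":0,"rz":0,"gripper":-1},
    {"tx":0,"ty":0,"tz":0.1,"rx":0,"ry":0,"rz":0,"gripper":-1},
    {"tx":0,"ty":0,"tz":0.1,"rx":0,"ry":0,"rz":0,"gripper":-1},
    {"tx":0,"ty":0,"tz":0.1,"rx":0,"ry":0,"rz":0,"gripper":-1}
  ]
}}

```text
clock: 30.3
eef_pos: [569.9, 103.2, 56.2]
tcp_rot: [3.142, 0.0, 2.217]
contact_force: [1.0, -0.2, 2.1]
opening: -0.003
```

>>> {"name": "move_arm", "arguments": {
  "increments": [
    {"tx":0.1,"ty":0,"tz":0.05,"rx":0,"ry":0,"rz":0,"gripper":-1},
    {"tx":0.1,"ty":0,"tz":0.05,"rx":0,"ry":0,"rz":0,"gripper":-1},
    {"tx":0,"ty":0,"tz":0,"rx":0,"ry":0,"rz":0,"gripper":-1}
  ]
}}

```text
clock: 30.6
eef_pos: [569.3, 104.4, 55.3]
tcp_rot: [3.141, 0.001, 2.218]
contact_force: [2.5, -4.4, 1.2]
opening: -0.001
```

>>> {"name": "move_arm", "arguments": {
  "increments": [
    {"tx":0.1,"ty":0,"tz":0.05,"rx":0,"ry":0,"rz":0,"gripper":-1}
  ]
}}

```text
clock: 30.7
eef_pos: [569.2, 104.9, 55.0]
tcp_rot: [3.14, 0.002, 2.218]
contact_force: [4.8, -7.2, 1.9]
opening: -0.0
```

>>> {"name": "move_arm", "arguments": {
  "increments": [
    {"tx":0.05,"ty":0,"tz":0.05,"rx":0,"ry":0,"rz":0,"gripper":-1}
  ]
}}

```text
clock: 30.8
eef_pos: [569.3, 105.1, 54.7]
tcp_rot: [3.14, 0.003, 2.218]
contact_force: [5.3, -8.7, 2.7]
opening: -0.006
```

>>> {"name": "move_arm", "arguments": {
  "increments": [
    {"tx":-0.15,"ty":0,"tz":0,"rx":0,"ry":0,"rz":0,"gripper":-1},
    {"tx":-0.05,"ty":0,"tz":0.05,"rx":0,"ry":0,"rz":0,"gripper":-1},
    {"tx":0,"ty":0,"tz":0.05,"rx":0,"ry":0,"rz":0,"gripper":-1}
  ]
}}

```text
clock: 31.1
eef_pos: [569.6, 104.5, 53.8]
tcp_rot: [3.141, 0.0, 2.217]
contact_force: [-0.1, -3.4, 8.9]
opening: -0.002
```

>>> {"name": "move_arm", "arguments": {
  "increments": [
    {"tx":0,"ty":0,"tz":0.1,"rx":0,"ry":0,"rz":0,"gripper":-1},
    {"tx":0,"ty":0,"tz":0.05,"rx":0,"ry":0,"rz":0,"gripper":-1}
  ]
}}

```text
clock: 31.3
eef_pos: [570.0, 104.5, 52.7]
tcp_rot: [3.14, 0.001, 2.218]
contact_force: [1.5, -2.9, 11.3]
opening: 0.002
```

>>> {"name": "move_arm", "arguments": {
  "increments": [
    {"tx":0.08,"ty":0,"tz":0.05,"rx":0,"ry":0,"rz":0,"gripper":-1},
    {"tx":0.05,"ty":0,"tz":0.05,"rx":0,"ry":0,"rz":0,"gripper":-1}
  ]
}}

```text
clock: 31.5
eef_pos: [570.0, 105.0, 52.2]
tcp_rot: [3.139, 0.003, 2.218]
contact_force: [2.8, -8.0, 14.3]
opening: 0.005
```

>>> {"name": "move_arm", "arguments": {
  "increments": [
    {"tx":-0.4,"ty":0,"tz":-0.3,"rx":0,"ry":0,"rz":0,"gripper":-1},
    {"tx":-0.5,"ty":0,"tz":-2,"rx":0,"ry":0,"rz":0,"gripper":-1},
    {"tx":0,"ty":0,"tz":-4,"rx":0,"ry":0,"rz":0,"gripper":-1},
    {"tx":0,"ty":0,"tz":-5,"rx":0,"ry":0,"rz":0,"gripper":-1},
    {"tx":-1,"ty":0,"tz":-5,"rx":0,"ry":0,"rz":0,"gripper":-1},
    {"tx":-3,"ty":0,"tz":-3,"rx":0,"ry":0,"rz":0,"gripper":-1},
    {"tx":-3,"ty":0,"tz":-2,"rx":0,"ry":0,"rz":0,"gripper":-1},
    {"tx":0,"ty":0,"tz":0,"rx":0,"ry":0,"rz":0,"gripper":-1},
    {"tx":0,"ty":0,"tz":0,"rx":0,"ry":0,"rz":0,"gripper":-1}
  ]
}}

```text
clock: 32.4
eef_pos: [615.3, 42.4, 262.3]
tcp_rot: [-3.141, -0.001, 2.216]
contact_force: [0.1, 0.1, -0.2]
opening: -0.002
```

```bash
python3 ang.py I; python3 - <<'E'
from h import *
im2,D=r.grab_frame('side');cv2.imwrite('pics/sI.png',cv2.resize(im2[150:290,210:390,::-1],None,fx=3,fy=3,interpolation=cv2.INTER_CUBIC))
a=cv2.imread('pics/wI.png');b=cv2.imread('pics/sI.png');b=cv2.resize(b,(480,373))
a=cv2.resize(a,(480,360)) ;cv2.imwrite('pics/I.png',np.vstack([a,b])[:600] if 0 else np.hstack([cv2.resize(a,(400,300)),cv2.resize(b,(386,300))]))
E
```

```text
1 0
-1 n 670 angle deg -44.8 rad range 44.1 77.4 z 50.5 86.7 v -7.3 10.9
boss z 148.50759524048243 c [528.21986697 157.85497752] [ 1.80255152e-01 -6.00385499e-03  1.50351609e+02]
32.4 [615.3  42.4 262.3] [ 0.1  0.1 -0.2]
```

View pics/I.png

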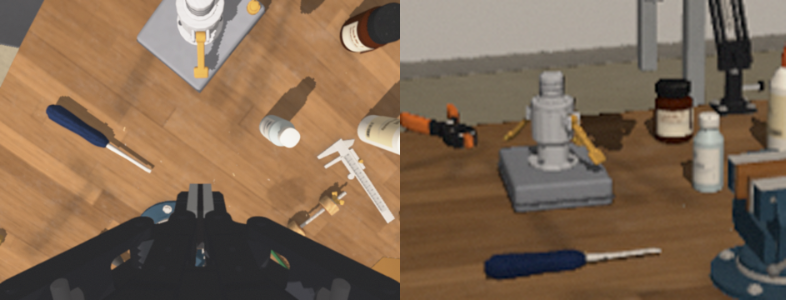

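Picture 10: the second arm is down at -44.8°, its tip on the same line as the first. The bystanders have not moved. The boss is cut off in this view, so I take one more check of both arms from above.

>>> {"name": "move_arm", "arguments": {
  "increments": [
    {"tx":2,"ty":0,"tz":-1,"rx":0,"ry":0,"rz":0,"gripper":-1},
    {"tx":4,"ty":0,"tz":-1,"rx":0,"ry":0,"rz":0,"gripper":-1},
    {"tx":3.5,"ty":0,"tz":-1,"rx":0,"ry":0,"rz":0,"gripper":-1},
    {"tx":1.5,"ty":0,"tz":0,"rx":0,"ry":0,"rz":0,"gripper":-1},
    {"tx":0,"ty":0,"tz":0,"rx":0,"ry":0,"rz":0,"gripper":-1},
    {"tx":0,"ty":0,"tz":0,"rx":0,"ry":0,"rz":0,"gripper":-1},
    {"tx":0,"ty":0,"tz":0,"rx":0,"ry":0,"rz":0,"gripper":-1}
  ]
}}

```text
clock: 33.2
eef_pos: [549.6, 129.9, 292.3]
tcp_rot: [-3.141, 0.0, 2.217]
contact_force: [-0.1, 0.1, -0.2]
opening: 0.0
```

```bash
python3 ang.py J; python3 - <<'E'
from h import *
P=np.load('PJ.npy');C=np.array([520.6,166.7]);X=np.array([np.cos(2.2185),np.sin(2.2185)]);Y=np.array([X[1],-X[0]])
u=(P[:,:2]-C)@X;v=(P[:,:2]-C)@Y;z=P[:,2]
m=(abs(z-116.7)<3)&(np.hypot(u,v)<26)&(np.hypot(u,v)>17);print('roof z',np.median(z[m]),m.sum(),'v',v[m].min(),v[m].max(),np.linalg.lstsq(np.c_[u[m],v[m],np.ones(m.sum())],z[m],rcond=None)[0])
m=(abs(z-148.7)<2.5)&(np.hypot(u,v)<13);print(m.sum(),np.linalg.lstsq(np.c_[u[m],v[m],np.ones(m.sum())],z[m],rcond=None)[0])
E
```

```text
1 n 478 angle deg -45.2 rad range 44.2 74.6 z 52.5 84.4 v -10.2 8.9
-1 n 339 angle deg -44.9 rad range 44.4 76.6 z 52.6 86.5 v -7.5 10.6
boss z 148.81655492072372 c [521.14890456 166.49809791] [-1.00209425e-02  6.78492196e-03  1.48783536e+02]
33.2 [549.6 129.9 292.3] [-0.1  0.1 -0.2]
roof z 116.88120222430543 1643 v -25.28028385768642 25.771799318398635 [-7.24502283e-03  3.76056419e-03  1.16913838e+02]
1014 [-8.29248806e-03  4.79701402e-03  1.48887670e+02]
```

View pics/wJ.png

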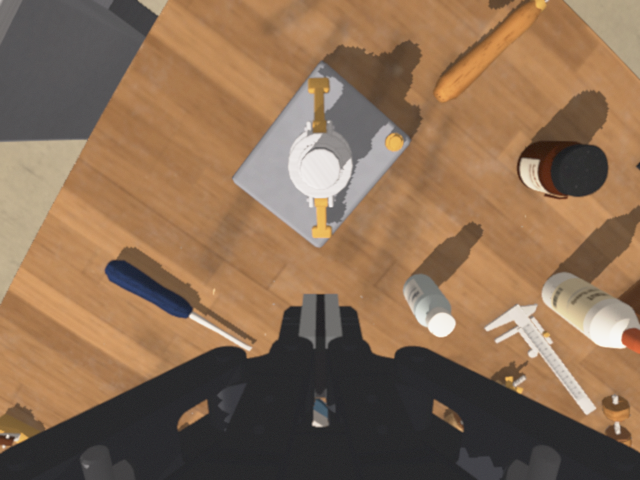

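Picture 11: both arms are down and symmetric, with ends at (319,86) and (321,233), fitted at -45.2° and -44.9°. The cap is straight (tilt under 0.6°), its boss top unchanged at 148.8, and the robot is clear. Signing off.

```bash
python3 -c "
from rig import r
print(r.sign_off(), r.sense()['clock'])"
```

```text
the job is handed in; nothing more can be done
the job is handed in; nothing more can be done
```

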